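Sort the last goods into the hamper packing trays

ROBOT

A 7-joint arm with a two-finger parallel gripper is mounted at the origin on the work surface. World frame = base frame: x ahead of the robot, y to its left, z up, the work surface at z = 0. Lengths are in m, angles in rad, forces in N, time in s.
With the tool pointing down it reaches from about 0.35 to 0.9 m from the base axis. Payload 8.1 kg.
Tool frame: the origin (TCP) lies midway between the tips of the shut fingers; the grasp point (between the pads) lies 19 mm behind it; z points along the fingers, y is the direction in which the jaws open and shut (so a half turn about z gives the same grasp; the last joint's range is limited). The gripper opens to 92 mm and grips with 3 to 60 N. Pads are 19 mm wide; open, the fingers measure 130 mm over their backs; the gripper's body (75 mm by 190 mm) begins 47 mm behind the grasp point.
Start: joints at [1.207, 0.434, 0.025, 1.573, -0.012, 1.134, -0.075], TCP at [0.161, -0.604, 0.227] pointing down, gripper open.
Joint ranges: [-2.62, 2.62], [-0.44, 2.09], [-1.27, 1.32], [0.08, 2.57], [-1.32, 4.46], [0.12, 2], [-2.74, 2.74]. Speed limits (rad/s): [2.22, 2.22, 3.01, 3.01, 3.14, 3.14, 3.14].

INTERFACE

Orientations are given as a rotation vector (axis times angle).
In Python, from cell import arm gives the robot as it stands. The module is installed in compiled form; this text tells all that it offers.
- The arm moves only by the tool jog_arm, never from a script. Its argument "increments" is a list of rows, each an object with "slide": the shift along the tool's x, y, z in mm, a list of three; "roll": the turn about the tool's z in rad; "gripper": the opening, from 0 (shut) to 1 (fully open). In form: [{"slide": [x, y, z], "roll": roll, "gripper": gripper}, ...]. A call has exactly 10 rows; each row is the pose to reach, as a shift and turn from the pose commanded when the call began, along the tool's axes at that moment; what a row does not reach only later rows make up. A row lasts 1/12 s, in which the tool goes at most 41.7 mm and 7.16 degrees, less where a joint would pass 70% of its speed; a pose out of reach is approached as far as the arm can. A call with a gripper value outside its range is refused whole. The fingers move at their own pace and stop on an object; "newtons" is the grip in N (left out, the last holds). Time passes only in rows, so rows that repeat a pose let the fingers close, or fill a call up. It gives the time, the measured TCP pose, the force and the opening at its end, in the units of the state.
- arm.observe(): the state, without advancing time (a new reading comes with each control period).
- arm.get_image(name): name is "scene" or "top" or "wrist"; returns a dict with "frame" (384x512x3 uint8, blue, green, red), "depth" (384x512 float32, m along the optical axis (not along the pixel's ray), 0 where there is no reading), "intrinsics" (3x3 intrinsics, pixels), "R" (3x3) and "t" (3): a world point X has camera coordinates R X + t; the wrist camera has in their place "hand_eye" (4x4, takes a point from camera to tool coordinates, whose origin is the TCP and whose axes are the flange's). Camera axes: x right, y down, z forward; pixel columns grow to the right and rows downward; lengths in m; the calibration is good to about 2 mm. A picture is of the moment at which its call begins: read the wrist's pose just before it.
- arm.sign_off(): hands the job in, once; it reports no verdict.
The state is a dict: "clock": time; "joints": joint angles; "dq": joint speeds; "joint_efforts": joint torques, N m; "position": TCP position; "ee_rot": TCP orientation; "force": force on the tool from outside, world axes, zero at the start; "ft_torque": the same for the moment, N m; "width": opening from 0.0 (shut) to 1.0 (fully open).
Only numpy, scipy, OpenCV 4.12 (cv2) and the standard library are available. Lean on these libraries where they do the work, as an engineer would, in place of code of your own. Each camera call takes 0.05 s, during which the arm holds its last target.

TASK

Each of the three cardboard trays already has one article in it, either a jar, a tin or a box. Sort the four loose goods standing in front of the trays, a jar, two tins and a box, each into the tray that already holds its own kind: set each down gently, upright and flat on the tray floor, and let go. Leave the articles already in the trays standing where they are.

Things in the scene. Friction and masses are not known exactly. Their poses are not given: they have to be found in the camera images.
- jar: Jar to sort: amber glass jar, paper band, black lid, 76 mm tall: body 58 mm in diameter up to 58 mm, lid 54 mm in diameter. About 220 g. Origin: centre of underside, z up. Stands loose on the table, in a row with the other loose goods (120 mm or more apart), nearer the robot than the trays. Clutter among them (marker, label pad, tape roll) is at most 18 mm high.
- tin_a: One of two like tins to sort: straight round tin, bare metal top, paper band, 52 mm in diameter, 68 mm tall. About 200 g. Origin: centre of underside, z up. Stands loose on the table, in a row with the other loose goods (120 mm or more apart), nearer the robot than the trays. Clutter among them (marker, label pad, tape roll) is at most 18 mm high.
- tin_b: The other of two like tins to sort: straight round tin, bare metal top, paper band, 52 mm in diameter, 68 mm tall. About 200 g. Origin: centre of underside, z up. Stands loose on the table, in a row with the other loose goods (120 mm or more apart), nearer the robot than the trays. Clutter among them (marker, label pad, tape roll) is at most 18 mm high.
- box: Box to sort, turned up to 0.6 rad: closed dark pasteboard box with pale band, 46 mm along its x, 58 mm along its y, 72 mm tall. About 140 g. Origin: centre of underside, z up. Stands loose on the table, in a row with the other loose goods (120 mm or more apart), nearer the robot than the trays. Clutter among them (marker, label pad, tape roll) is at most 18 mm high.
- jar_tray: This tray holds a jar at the start. Open cardboard tray fixed on the table, outside 148 mm along its x, 168 mm along its y; walls 4 mm thick, 22 mm high, floor 4 mm thick. Its x points away from the robot (within 0.1 rad). Origin: centre of underside. The three trays look alike, side by side in any order; the article in each stands mid-width, 36 mm along +x; the near half is empty.
- tin_tray: This tray holds a tin at the start. Open cardboard tray fixed on the table, outside 148 mm along its x, 168 mm along its y; walls 4 mm thick, 22 mm high, floor 4 mm thick. Its x points away from the robot (within 0.1 rad). Origin: centre of underside. The three trays look alike, side by side in any order; the article in each stands mid-width, 36 mm along +x; the near half is empty.
- box_tray: This tray holds a box at the start. Open cardboard tray fixed on the table, outside 148 mm along its x, 168 mm along its y; walls 4 mm thick, 22 mm high, floor 4 mm thick. Its x points away from the robot (within 0.1 rad). Origin: centre of underside. The three trays look alike, side by side in any order; the article in each stands mid-width, 36 mm along +x; the near half is empty.
- first_jar: The jar already in the jar tray: amber glass jar, paper band, black lid, 76 mm tall: body 58 mm in diameter up to 58 mm, lid 54 mm in diameter. About 220 g. Origin: centre of underside, z up. Stands loose on the tray floor in the middle of the tray's far half; to be left there.
- first_tin: The tin already in the tin tray: straight round tin, bare metal top, paper band, 52 mm in diameter, 68 mm tall. About 200 g. Origin: centre of underside, z up. Stands loose on the tray floor in the middle of the tray's far half; to be left there.
- first_box: The box already in the box tray: closed dark pasteboard box with pale band, 46 mm along its x, 58 mm along its y, 72 mm tall. About 140 g. Origin: centre of underside, z up. Stands loose on the tray floor in the middle of the tray's far half; to be left there.
Things that resemble listed ones, but are neither listed nor needed, are in the scene too. What is shaped like the jar but red or yellow is not meant.

How it is judged:
By the outcome, as a careful person would: the job done as asked, in the order asked, and still so for the second after the job is handed in, with the robot touching nothing.
It also fails if it takes over 112 s, if anything falls off the work surface, if the arm or the gripper's body presses on something with over 40 N, if the wrist force passes 120 N, or if a joint passes its speed limit or range.

## Working session

There is one attempt and no reset: what is moved stays moved. The work goes in short steps, Python scripts to look and compute and a tool call to move; the robot and the scene stay as the last step left them, time stands still between calls to the robot, and variables do not carry over. Pictures are saved under pics/ and viewed, and the job is handed in when it is done.

Besides the shell and the picture viewer there is one more tool, called after "Request:" by a JSON object that holds its "op" and its "data". jog_arm: Moves the arm, as the interface text tells. Its arguments: {"type":"object","properties":{"increments":{"type":"array"},"newtons":{"type":"number"}},"required":["increments"]}

```bash
mkdir -p pics; python3 - <<'E'
from cell import arm
import cv2,numpy as np
s=arm.observe();print(s)
for n in ("scene","top"):
    d=arm.get_image(n);cv2.imwrite(f"pics/{n}0.png",d["frame"]);np.savez(f"{n}0.npz",**d);print(n,d["intrinsics"],d["R"],d["t"])
E
```

```text
{'clock': 0.0, 'joints': array([ 1.2073902 ,  0.43521964,  0.02500572,  1.5741118 , -0.01159043,
        1.1339931 , -0.07510793]), 'dq': array([-0.00027373,  0.00037922,  0.00052639,  0.00154355, -0.00078078,
        0.00023454,  0.00035433]), 'joint_efforts': array([-5.39744578e-04, -6.67842722e+01,  9.84083824e-01, -3.14460039e+01,
       -6.08883868e-02,  4.29487566e-02,  1.55081361e-04]), 'position': array([ 0.1609511 , -0.60338464,  0.22594175]), 'ee_rot': array([-3.11341006e+00, -4.08151359e-01,  5.80955508e-04]), 'force': array([-0.22358035,  0.40935226, -0.01413046]), 'ft_torque': array([ 0.01238756, -0.02454984,  0.03242179]), 'width': 0.9985829304367222}
scene [[385.78087096   0.         250.76511119]
 [  0.         385.78087096 189.75664929]
 [  0.           0.           1.        ]] [[-0.70020257  0.71384733 -0.01176248]
 [ 0.55148783  0.5303366  -0.64389771]
 [-0.45340658 -0.45734569 -0.76502117]] [ 0.37199188 -0.28695803  1.3222731 ]
top [[377.44179343   0.         251.44028756]
 [  0.         377.44179343 188.4239618 ]
 [  0.           0.           1.        ]] [[ 0.01353599 -0.99987795 -0.00780109]
 [-0.99579451 -0.01277291 -0.09072017]
 [ 0.09060945  0.00899627 -0.99584587]] [-0.01733552  0.53024456  0.96079744]
```

View pics/top0.png

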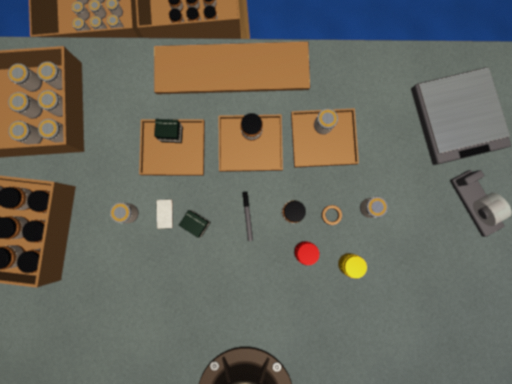

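View pics/scene0.png

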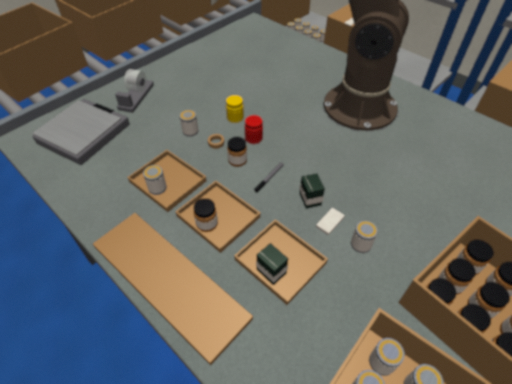

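The top view shows trays at about (172,147) with a box, (250,143) with a jar and (325,138) with a tin. The candidates are:
- **Jar:** black lid (294,211). Red (307,253) and yellow (354,266) are decoys, and the black lids in the left crate (20,225) are not meant.
- **Tins:** (123,212) and (375,207). The crate tins (35,100) and the tape ring (332,215) are not meant.
- **Box:** (195,223). The label pad (164,214) is not meant.

I choose (294,211), (123,212), (375,207) and (195,223). Next I check close crops and measure.

```bash
cat > h.py <<'E'
import numpy as np,cv2
def load(n):
    return dict(np.load(n))
def world(d):
    K=d["intrinsics"];z=d["depth"];v,u=np.mgrid[:z.shape[0],:z.shape[1]]
    c=np.stack([(u-K[0,2])/K[0,0]*z,(v-K[1,2])/K[1,1]*z,z],-1)
    return (c-d["t"])@d["R"]
def ray(d,u,v,h):
    K=d["intrinsics"];r=d["R"].T@np.array([(u-K[0,2])/K[0,0],(v-K[1,2])/K[1,1],1]);c=-d["R"].T@d["t"]
    return c+r*(h-c[2])/r[2]
E
python3 - <<'E'
from h import *
d=load("top0.npz");W=world(d)
f=d["frame"]
cv2.imwrite("pics/crop0.png",cv2.resize(f[95:285,95:405],None,fx=2.5,fy=2.5,interpolation=cv2.INTER_CUBIC))
print("table z",np.median(W[280:340,100:180,2]))
m=((W[...,2]>0.045)&(W[...,2]<0.1)).astype(np.uint8); m[:, :90]=0; m[:100]=0;m[300:]=0;m[:,400:]=0
n,l,st,ce=cv2.connectedComponentsWithStats(m)
for i in range(1,n):
    if st[i,4]<60: continue
    P=W[l==i];zt=np.percentile(P[:,2],90)
    mm=((l==i)&(abs(W[...,2]-zt)<0.005)).astype(np.uint8)
    c,_=cv2.findContours(mm,cv2.RETR_EXTERNAL,cv2.CHAIN_APPROX_NONE)
    c=max(c,key=cv2.contourArea)[:,0]
    pts=np.array([ray(d,u,v,zt)[:2] for u,v in c],np.float32)
    print(ce[i].round(),"ztop",zt.round(4),"circ",np.round(cv2.minEnclosingCircle(pts),4) if 0 else [np.round(x,4) for x in cv2.minEnclosingCircle(pts)],"rect",[np.round(x,4) for x in cv2.minAreaRect(pts)])
# trays: cardboard mask, rim at z .022
hsv=cv2.cvtColor(f,cv2.COLOR_BGR2HSV)
cm=cv2.inRange(hsv,(5,90,60),(25,255,255)); 
cm=cv2.morphologyEx(cm,cv2.MORPH_CLOSE,np.ones((3,3)))
c,_=cv2.findContours(cm,cv2.RETR_EXTERNAL,cv2.CHAIN_APPROX_NONE)
for k in c:
    if cv2.contourArea(k)<1500: continue
    M=k.reshape(-1,2).mean(0)
    if not(100<M[1]<185 and 120<M[0]<380):continue
    pts=np.array([ray(d,u,v,0.022)[:2] for u,v in k[:,0]],np.float32)
    print("tray",M.round(),[np.round(x,4) for x in cv2.minAreaRect(pts)])
E
```

```text
table z -0.0004547440362494393
[327. 119.] ztop 0.0748 circ [array([ 0.7051, -0.1988]), np.float64(0.0262)] rect [array([ 0.7047, -0.1995]), array([0.0488, 0.0479]), np.float64(0.6383)]
[251. 125.] ztop 0.08 circ [array([ 0.6893, -0.0083]), np.float64(0.0269)] rect [array([ 0.6896, -0.0075]), array([0.051, 0.05 ]), np.float64(0.644)]
[167. 129.] ztop 0.0779 circ [array([0.6749, 0.2067]), np.float64(0.0355)] rect [array([0.6756, 0.2065]), array([0.0574, 0.0457]), np.float64(87.2602)]
[376. 207.] ztop 0.0706 circ [array([ 0.4853, -0.3208]), np.float64(0.0256)] rect [array([ 0.4854, -0.3212]), array([0.0469, 0.0495]), np.float64(0.745)]
[294. 211.] ztop 0.076 circ [array([ 0.4718, -0.1174]), np.float64(0.0268)] rect [array([ 0.4715, -0.1173]), array([0.049 , 0.0516]), np.float64(0.7499)]
[121. 212.] ztop 0.0706 circ [array([0.4628, 0.3141]), np.float64(0.0256)] rect [array([0.4624, 0.3146]), array([0.0495, 0.0481]), np.float64(64.7266)]
[193. 223.] ztop 0.0737 circ [array([0.4378, 0.1322]), np.float64(0.0351)] rect [array([0.4379, 0.1324]), array([0.0576, 0.0453]), np.float64(57.6296)]
[307. 253.] ztop 0.0757 circ [array([ 0.3683, -0.1505]), np.float64(0.0269)] rect [array([ 0.3687, -0.1504]), array([0.0505, 0.0535]), np.float64(0.8234)]
[354. 266.] ztop 0.0756 circ [array([ 0.3387, -0.2654]), np.float64(0.0269)] rect [array([ 0.3392, -0.2653]), array([0.0508, 0.0504]), np.float64(89.4899)]
tray [171. 146.] [array([0.6384, 0.2026]), array([0.1503, 0.1704]), np.float64(0.6497)]
tray [250. 141.] [array([ 0.653 , -0.0048]), array([0.1505, 0.1685]), np.float64(1.6926)]
tray [324. 137.] [array([ 0.6691, -0.2009]), array([0.1505, 0.1698]), np.float64(3.4995)]
```

View pics/crop0.png

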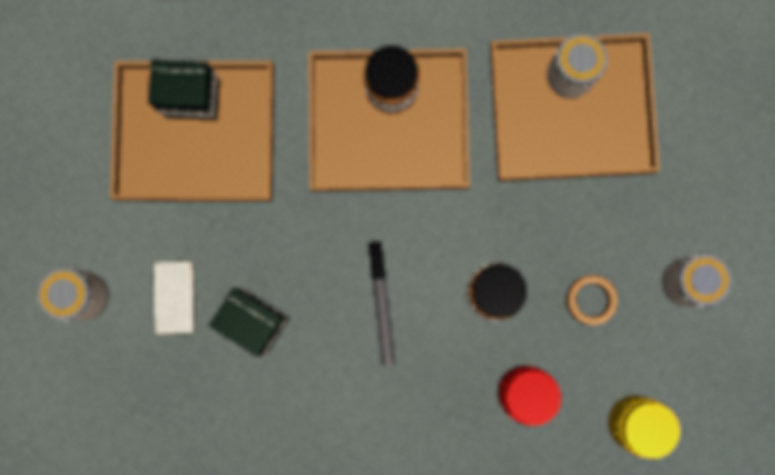

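The crop confirms it: black-lidded amber jar, two metal-topped tins and the dark box turned about -32°. The red and yellow look-alikes are excluded. Sizes, heights and tray offsets match the description. I plan to keep the jaws along tray x and the fingertips above the rim, grasping with the TCP at about 24 mm.

```bash
cat > g.py <<'E'
import sys,numpy as np
from cell import arm
from scipy.spatial.transform import Rotation as Ro
s=arm.observe();R=Ro.from_rotvec(s["ee_rot"]).as_matrix();p=s["position"]
yaw=np.arctan2(R[1,1],R[0,1])
print("t",round(s["clock"],2),"p",p.round(4),"yawY deg",np.degrees(yaw).round(2),"tilt",R[:,2].round(3),"F",s["force"].round(1),"w",round(s["width"],3),"j",s["joints"].round(2))
if len(sys.argv)>1:
    t=np.array([float(x) for x in sys.argv[1:4]]);d=(R.T@(t-p))*1000
    print("slide mm",d.round(1),"dist",np.linalg.norm(d).round(1))
    if len(sys.argv)>4: print("roll",round(-(np.radians(float(sys.argv[4]))-yaw),3))
E
python3 g.py 0.472 -0.118 0.226 1.7
```

```text
t 0.1 p [ 0.161  -0.6034  0.226 ] yawY deg -75.06 tilt [-0.     0.001 -1.   ] F [ 0.4 -0.2 -0.1] w 0.999 j [ 1.21  0.44  0.03  1.57 -0.01  1.13 -0.08]
slide mm [ 425.6 -388.9    0.5] dist 576.5
roll -1.34
```

Request:
{"op": "jog_arm", "data": {"increments": [{"slide": [10, -9, 0], "roll": -0.03, "gripper": 1}, {"slide": [30, -27, 0], "roll": -0.1, "gripper": 1}, {"slide": [58, -53, 0], "roll": -0.18, "gripper": 1}, {"slide": [86, -79, 0], "roll": -0.27, "gripper": 1}, {"slide": [114, -104, 0], "roll": -0.36, "gripper": 1}, {"slide": [142, -130, 0], "roll": -0.45, "gripper": 1}, {"slide": [170, -155, 0], "roll": -0.54, "gripper": 1}, {"slide": [198, -181, 0], "roll": -0.63, "gripper": 1}, {"slide": [220, -201, 0], "roll": -0.7, "gripper": 1}, {"slide": [230, -210, 0], "roll": -0.74, "gripper": 1}]}}

```text
clock: 0.93
position: [0.3315, -0.3367, 0.2269]
ee_rot: [-2.748, -1.522, -0.002]
force: [0.1, -0.5, -1.2]
width: 1.005
```

```bash
python3 g.py 0.472 -0.118 0.15 1.7
```

```text
t 0.93 p [ 0.3315 -0.3367  0.2269] yawY deg -32.03 tilt [ 0.001  0.001 -1.   ] F [ 0.1 -0.5 -1.2] w 1.005 j [ 0.91  0.21 -0.27  1.91  0.06  1.03  0.06]
slide mm [259.8   3.1  77.2] dist 271.1
roll -0.589
```

Request:
{"op": "jog_arm", "data": {"increments": [{"slide": [10, 0, 3], "roll": -0.03, "gripper": 1}, {"slide": [34, 0, 10], "roll": -0.1, "gripper": 1}, {"slide": [66, 1, 20], "roll": -0.18, "gripper": 1}, {"slide": [100, 1, 30], "roll": -0.26, "gripper": 1}, {"slide": [135, 2, 40], "roll": -0.34, "gripper": 1}, {"slide": [170, 2, 50], "roll": -0.42, "gripper": 1}, {"slide": [205, 2, 60], "roll": -0.49, "gripper": 1}, {"slide": [235, 3, 69], "roll": -0.55, "gripper": 1}, {"slide": [253, 3, 75], "roll": -0.58, "gripper": 1}, {"slide": [260, 3, 77], "roll": -0.59, "gripper": 1}]}}

```text
clock: 1.77
position: [0.4728, -0.1221, 0.1485]
ee_rot: [-2.193, -2.247, -0.001]
force: [-0.0, 0.1, 0.2]
width: 1.002
```

```bash
python3 - <<'E'
from cell import arm
import cv2,numpy as np
d=arm.get_image("wrist");cv2.imwrite("pics/w1.png",d["frame"]);print(d["hand_eye"].round(3))
E
python3 g.py 0.472 -0.118 0.024 1.7
```

```text
[[-0.    -0.952 -0.308  0.084]
 [ 1.    -0.001  0.001 -0.001]
 [-0.001 -0.308  0.952 -0.158]
 [ 0.     0.     0.     1.   ]]
t 1.82 p [ 0.4727 -0.1224  0.1487] yawY deg 1.35 tilt [-0.001  0.001 -1.   ] F [ 1.   0.6 -0.2] w 1.002 j [ 0.53  0.35 -0.48  1.97  0.21  0.88 -0.04]
slide mm [  4.3  -0.5 124.7] dist 124.7
roll -0.006
```

View pics/w1.png

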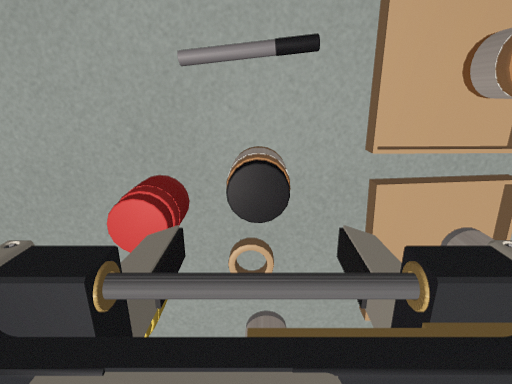

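The wrist view shows the jar lid at about (258,190), the decoy red jar at left (150,215) and clear space between the fingers. I'll cross-check the jar position by ray.

```bash
cat > wr.py <<'E'
import sys,numpy as np,cv2
from cell import arm
from scipy.spatial.transform import Rotation as Ro
def wray(d,s,u,v,h):
    K=d["intrinsics"];H=d["hand_eye"];R=Ro.from_rotvec(s["ee_rot"]).as_matrix()
    r=R@H[:3,:3]@np.array([(u-K[0,2])/K[0,0],(v-K[1,2])/K[1,1],1]);c=R@H[:3,3]+s["position"]
    return c+r*(h-c[2])/r[2]
E
python3 - <<'E'
from wr import *
s=arm.observe();d=arm.get_image("wrist")
print(wray(d,s,258,190,0.076))
E
```

```text
[ 0.46976406 -0.11282679  0.076     ]
```

Request:
{"op": "jog_arm", "data": {"increments": [{"slide": [3, -1, 10], "roll": 0, "gripper": 1}, {"slide": [7, -2, 25], "roll": 0, "gripper": 1}, {"slide": [7, -2, 42], "roll": 0, "gripper": 1}, {"slide": [7, -2, 60], "roll": 0, "gripper": 1}, {"slide": [7, -2, 78], "roll": 0, "gripper": 1}, {"slide": [7, -2, 95], "roll": 0, "gripper": 1}, {"slide": [7, -2, 110], "roll": 0, "gripper": 1}, {"slide": [7, -2, 120], "roll": 0, "gripper": 1}, {"slide": [7, -2, 124], "roll": 0, "gripper": 1}, {"slide": [7, -2, 124], "roll": 0, "gripper": 1}]}}

```text
clock: 2.7
position: [0.469, -0.1183, 0.025]
ee_rot: [-2.2, -2.241, 0.002]
force: [0.1, -0.5, -0.2]
width: 1.0
```

Request:
{"op": "jog_arm", "data": {"increments": [{"slide": [0, 0, 0], "roll": 0, "gripper": 0.7}, {"slide": [0, 0, 0], "roll": 0, "gripper": 0.65}, {"slide": [0, 0, 0], "roll": 0, "gripper": 0.6}, {"slide": [0, 0, 0], "roll": 0, "gripper": 0.55}, {"slide": [0, 0, 0], "roll": 0, "gripper": 0.5}, {"slide": [0, 0, 0], "roll": 0, "gripper": 0.5}, {"slide": [0, 0, 0], "roll": 0, "gripper": 0.5}, {"slide": [0, 0, 0], "roll": 0, "gripper": 0.5}, {"slide": [0, 0, 0], "roll": 0, "gripper": 0.5}, {"slide": [0, 0, 0], "roll": 0, "gripper": 0.5}], "newtons": 20}}

```text
clock: 3.53
position: [0.4702, -0.1175, 0.026]
ee_rot: [2.199, 2.243, 0.0]
force: [-0.6, -1.3, 6.0]
width: 0.629
```

```bash
python3 g.py 0.617 -0.006 0.15 1.7
```

```text
t 3.53 p [ 0.4702 -0.1175  0.026 ] yawY deg 1.14 tilt [ 0.001 -0.    -1.   ] F [-0.6 -1.3  6. ] w 0.629 j [ 0.43  0.52 -0.39  2.09  0.35  0.59 -0.19]
slide mm [ 108.5  149.1 -123.9] dist 222.2
roll -0.01
```

Width 0.629 × 92 ≈ 58 mm, so the jar is gripped. Next I lift and carry it.

Request:
{"op": "jog_arm", "data": {"increments": [{"slide": [0, 0, -4], "roll": 0, "gripper": 0.5}, {"slide": [0, 0, -14], "roll": 0, "gripper": 0.5}, {"slide": [0, 0, -28], "roll": 0, "gripper": 0.5}, {"slide": [0, 0, -44], "roll": 0, "gripper": 0.5}, {"slide": [0, 0, -60], "roll": 0, "gripper": 0.5}, {"slide": [0, 0, -76], "roll": 0, "gripper": 0.5}, {"slide": [0, 0, -92], "roll": 0, "gripper": 0.5}, {"slide": [0, 0, -106], "roll": 0, "gripper": 0.5}, {"slide": [0, 0, -116], "roll": 0, "gripper": 0.5}, {"slide": [0, 0, -120], "roll": 0, "gripper": 0.5}]}}

```text
clock: 4.37
position: [0.4704, -0.1175, 0.1474]
ee_rot: [2.198, 2.242, 0.001]
force: [0.3, 0.4, -3.4]
width: 0.631
```

Request:
{"op": "jog_arm", "data": {"increments": [{"slide": [5, 7, 0], "roll": 0, "gripper": 0.5}, {"slide": [15, 21, 0], "roll": 0, "gripper": 0.5}, {"slide": [29, 40, 0], "roll": 0, "gripper": 0.5}, {"slide": [44, 61, 0], "roll": 0, "gripper": 0.5}, {"slide": [59, 82, 0], "roll": 0, "gripper": 0.5}, {"slide": [74, 103, 0], "roll": 0, "gripper": 0.5}, {"slide": [89, 123, 0], "roll": 0, "gripper": 0.5}, {"slide": [101, 139, 0], "roll": 0, "gripper": 0.5}, {"slide": [108, 148, 0], "roll": 0, "gripper": 0.5}, {"slide": [109, 149, 0], "roll": 0, "gripper": 0.5}]}}

```text
clock: 5.2
position: [0.6178, -0.0028, 0.1446]
ee_rot: [-2.195, -2.245, -0.001]
force: [0.3, 0.5, -2.1]
width: 0.632
```

```bash
python3 g.py 0.617 -0.006 0.030 1.7
```

```text
t 5.2 p [ 0.6178 -0.0028  0.1446] yawY deg 1.29 tilt [-0.001  0.002 -1.   ] F [ 0.3  0.5 -2.1] w 0.632 j [ 0.23  0.55 -0.46  1.66  0.28  1.   -0.3 ]
slide mm [ -3.4  -0.8 114.6] dist 114.6
roll -0.007
```

Request:
{"op": "jog_arm", "data": {"increments": [{"slide": [-1, 0, 6], "roll": 0, "gripper": 0.5}, {"slide": [-2, 0, 18], "roll": 0, "gripper": 0.5}, {"slide": [-3, -1, 34], "roll": 0, "gripper": 0.5}, {"slide": [-3, -1, 50], "roll": 0, "gripper": 0.5}, {"slide": [-3, -1, 66], "roll": 0, "gripper": 0.5}, {"slide": [-3, -1, 82], "roll": 0, "gripper": 0.5}, {"slide": [-3, -1, 94], "roll": 0, "gripper": 0.5}, {"slide": [-3, -1, 101], "roll": 0, "gripper": 0.5}, {"slide": [-3, -1, 104], "roll": 0, "gripper": 0.5}, {"slide": [-3, -1, 104], "roll": 0, "gripper": 0.5}]}}

```text
clock: 6.03
position: [0.6147, -0.0092, 0.0409]
ee_rot: [-2.199, -2.242, 0.003]
force: [-0.4, 0.9, -3.3]
width: 0.627
```

```bash
python3 g.py 0.617 -0.006 0.030 1.7
```

```text
t 6.03 p [ 0.6147 -0.0092  0.0409] yawY deg 1.11 tilt [-0.002 -0.001 -1.   ] F [-0.4  0.9 -3.3] w 0.627 j [ 0.21  0.66 -0.42  1.75  0.35  0.81 -0.36]
slide mm [ 3.1  2.3 10.9] dist 11.6
roll -0.01
```

Request:
{"op": "jog_arm", "data": {"increments": [{"slide": [0, 0, 1], "roll": 0, "gripper": 0.5}, {"slide": [0, 0, 2], "roll": 0, "gripper": 0.5}, {"slide": [0, 0, 3], "roll": 0, "gripper": 0.5}, {"slide": [0, 0, 4], "roll": 0, "gripper": 0.5}, {"slide": [0, 0, 5], "roll": 0, "gripper": 0.5}, {"slide": [0, 0, 6], "roll": 0, "gripper": 0.5}, {"slide": [0, 0, 7], "roll": 0, "gripper": 0.5}, {"slide": [0, 0, 8], "roll": 0, "gripper": 0.5}, {"slide": [0, 0, 8], "roll": 0, "gripper": 0.5}, {"slide": [0, 0, 8], "roll": 0, "gripper": 0.5}]}}

```text
clock: 6.87
position: [0.6154, -0.0084, 0.0343]
ee_rot: [-2.199, -2.244, 0.001]
force: [-5.3, -0.1, 1.7]
width: 0.629
```

```bash
for i in 1 ; do python3 g.py 0.617 -0.006 0.030 1.7;done; python3 - <<'E'
from cell import arm;import cv2
d=arm.get_image("wrist");cv2.imwrite("pics/w2.png",d["frame"])
E
python3 g.py
```

```text
t 6.87 p [ 0.6154 -0.0084  0.0343] yawY deg 1.16 tilt [-0. -0. -1.] F [-5.3 -0.1  1.7] w 0.629 j [ 0.2   0.67 -0.41  1.76  0.36  0.79 -0.36]
slide mm [2.3 1.6 4.3] dist 5.1
roll -0.009
t 6.92 p [ 0.6154 -0.0083  0.0343] yawY deg 1.16 tilt [-0. -0. -1.] F [-5.6  0.3  2.4] w 0.631 j [ 0.2   0.67 -0.41  1.76  0.36  0.79 -0.36]
```

View pics/w2.png

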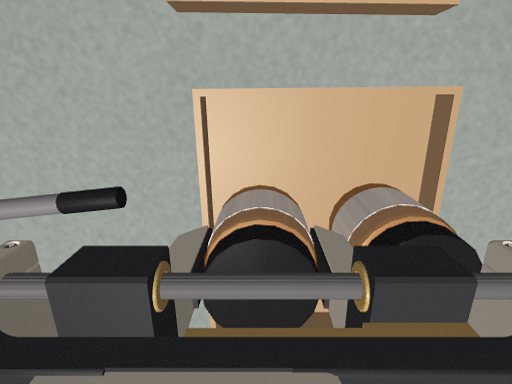

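The -5 N along x shows the far finger is against the standing jar: 48 mm half-span against a 43 mm gap. I'll raise it and turn the jaws across the tray, along y, for this placement.

Request:
{"op": "jog_arm", "data": {"increments": [{"slide": [0, -1, -1], "roll": 0, "gripper": 0.5}, {"slide": [0, -2, -3], "roll": 0, "gripper": 0.5}, {"slide": [0, -3, -7], "roll": 0, "gripper": 0.5}, {"slide": [0, -3, -13], "roll": 0, "gripper": 0.5}, {"slide": [0, -3, -22], "roll": 0, "gripper": 0.5}, {"slide": [0, -3, -34], "roll": 0, "gripper": 0.5}, {"slide": [0, -3, -46], "roll": 0, "gripper": 0.5}, {"slide": [0, -3, -58], "roll": 0, "gripper": 0.5}, {"slide": [0, -3, -66], "roll": 0, "gripper": 0.5}, {"slide": [0, -3, -70], "roll": 0, "gripper": 0.5}]}}

```text
clock: 7.75
position: [0.6137, -0.0085, 0.1058]
ee_rot: [2.198, 2.242, 0.003]
force: [0.7, 0.3, -2.1]
width: 0.628
```

```bash
python3 g.py 0.616 -0.006 0.104 -88.3; python3 - <<'E'
from cell import arm;import cv2,numpy as np
from h import *
for n in("top","scene"):
    d=arm.get_image(n);cv2.imwrite(f"pics/{n}1.png",d["frame"]);np.savez(f"{n}1.npz",**d)
E
```

```text
t 7.75 p [ 0.6137 -0.0085  0.1058] yawY deg 1.14 tilt [ 0.003  0.    -1.   ] F [ 0.7  0.3 -2.1] w 0.628 j [ 0.23  0.58 -0.45  1.71  0.3   0.92 -0.32]
slide mm [2.4 2.3 1.8] dist 3.8
roll 1.561
```

View pics/scene1.png

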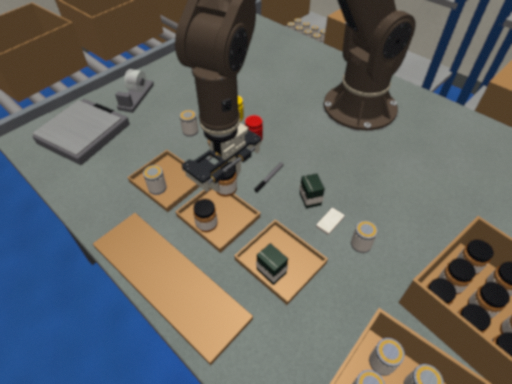

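```bash
python3 - <<'E'
from h import *
for k in(0,1):
    d=load(f"scene{k}.npz");f=d["frame"][190:235,188:222].copy();W=world(d)[190:235,188:222]
    m=(W[...,2]>0.066)&(W[...,2]<0.09)&(f.max(-1)<60)
    P=W[m];print(m.sum(),P.mean(0).round(4),(P.min(0)+P.max(0))[:2]/2)
    cv2.imwrite(f"pics/fj{k}.png",cv2.resize(f,None,fx=8,fy=8))
a=cv2.imread("pics/fj0.png");b=cv2.imread("pics/fj1.png");cv2.imwrite("pics/fj.png",np.hstack([a,b]))
E
```

```text
287 [ 0.6935 -0.0013  0.0776] [ 0.69253684 -0.00500304]
285 [ 6.947e-01 -4.000e-04  7.760e-02] [ 0.69415993 -0.00387843]
```

View pics/fj.png

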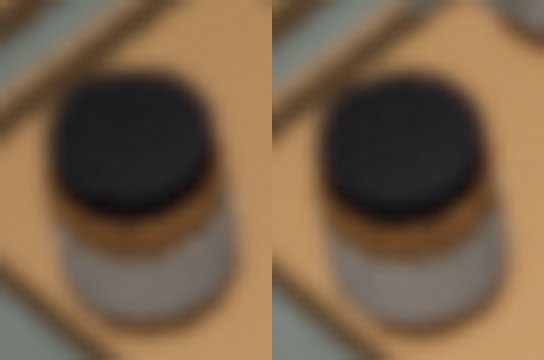

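The standing jar moved only about 1.4 mm and is upright. I turn the gripper a quarter turn.

Request:
{"op": "jog_arm", "data": {"increments": [{"slide": [0, 0, -4], "roll": 0.03, "gripper": 0.5}, {"slide": [0, 0, -10], "roll": 0.1, "gripper": 0.5}, {"slide": [0, 0, -16], "roll": 0.18, "gripper": 0.5}, {"slide": [0, 0, -20], "roll": 0.28, "gripper": 0.5}, {"slide": [0, 0, -20], "roll": 0.38, "gripper": 0.5}, {"slide": [0, 0, -20], "roll": 0.48, "gripper": 0.5}, {"slide": [0, 0, -20], "roll": 0.58, "gripper": 0.5}, {"slide": [0, 0, -20], "roll": 0.68, "gripper": 0.5}, {"slide": [0, 0, -20], "roll": 0.78, "gripper": 0.5}, {"slide": [0, 0, -20], "roll": 0.86, "gripper": 0.5}]}}

```text
clock: 8.68
position: [0.6123, -0.0085, 0.1231]
ee_rot: [-2.938, -1.112, 0.002]
force: [0.5, 0.7, -2.6]
width: 0.626
```

Request:
{"op": "jog_arm", "data": {"increments": [{"slide": [0, 0, 0], "roll": 0.1, "gripper": 0.5}, {"slide": [0, 0, 0], "roll": 0.2, "gripper": 0.5}, {"slide": [0, 0, 0], "roll": 0.3, "gripper": 0.5}, {"slide": [0, 0, 0], "roll": 0.4, "gripper": 0.5}, {"slide": [0, 0, 0], "roll": 0.5, "gripper": 0.5}, {"slide": [0, 0, 0], "roll": 0.58, "gripper": 0.5}, {"slide": [0, 0, 0], "roll": 0.65, "gripper": 0.5}, {"slide": [0, 0, 0], "roll": 0.69, "gripper": 0.5}, {"slide": [0, 0, 0], "roll": 0.7, "gripper": 0.5}, {"slide": [0, 0, 0], "roll": 0.7, "gripper": 0.5}]}}

```text
clock: 9.52
position: [0.6125, -0.0084, 0.1233]
ee_rot: [3.141, 0.048, -0.002]
force: [0.1, -0.8, -2.0]
width: 0.628
```

```bash
python3 g.py 0.616 -0.006 0.030 -88.3
```

```text
t 9.52 p [ 0.6125 -0.0084  0.1233] yawY deg -88.25 tilt [-0.001 -0.    -1.   ] F [ 0.1 -0.8 -2. ] w 0.628 j [-0.03  0.52 -0.06  1.72  0.04  0.91 -1.65]
slide mm [ 3.7 -2.3 93.3] dist 93.4
roll 0.001
```

Request:
{"op": "jog_arm", "data": {"increments": [{"slide": [2, -1, 5], "roll": 0, "gripper": 0.5}, {"slide": [5, -2, 14], "roll": 0, "gripper": 0.5}, {"slide": [5, -2, 26], "roll": 0, "gripper": 0.5}, {"slide": [5, -2, 40], "roll": 0, "gripper": 0.5}, {"slide": [5, -2, 54], "roll": 0, "gripper": 0.5}, {"slide": [5, -2, 68], "roll": 0, "gripper": 0.5}, {"slide": [5, -2, 78], "roll": 0, "gripper": 0.5}, {"slide": [5, -2, 83], "roll": 0, "gripper": 0.5}, {"slide": [5, -2, 85], "roll": 0, "gripper": 0.5}, {"slide": [5, -2, 85], "roll": 0, "gripper": 0.5}]}}

```text
clock: 10.35
position: [0.6176, -0.0065, 0.0382]
ee_rot: [3.141, 0.048, -0.001]
force: [-0.3, 0.6, -3.0]
width: 0.626
```

```bash
python3 g.py 0.616 -0.006 0.030 -88.3
```

```text
t 10.35 p [ 0.6176 -0.0065  0.0382] yawY deg -88.24 tilt [-0.001 -0.    -1.   ] F [-0.3  0.6 -3. ] w 0.626 j [-0.04  0.63 -0.06  1.77  0.05  0.75 -1.66]
slide mm [-1.5 -0.5  8.2] dist 8.4
roll 0.001
```

Request:
{"op": "jog_arm", "data": {"increments": [{"slide": [0, 0, 1], "roll": 0, "gripper": 0.5}, {"slide": [0, 0, 2], "roll": 0, "gripper": 0.5}, {"slide": [0, 0, 3], "roll": 0, "gripper": 0.5}, {"slide": [0, 0, 4], "roll": 0, "gripper": 0.5}, {"slide": [0, 0, 5], "roll": 0, "gripper": 0.5}, {"slide": [0, 0, 6], "roll": 0, "gripper": 0.5}, {"slide": [0, 0, 7], "roll": 0, "gripper": 0.5}, {"slide": [0, 0, 7], "roll": 0, "gripper": 0.5}, {"slide": [0, 0, 7], "roll": 0, "gripper": 0.5}, {"slide": [0, 0, 7], "roll": 0, "gripper": 0.5}]}}

```text
clock: 11.18
position: [0.6178, -0.0065, 0.0317]
ee_rot: [3.141, 0.048, 0.0]
force: [-0.3, -0.4, -2.4]
width: 0.627
```

```bash
python3 g.py 0.616 -0.006 0.030 -88.3
```

```text
t 11.18 p [ 0.6178 -0.0065  0.0317] yawY deg -88.24 tilt [ 0. -0. -1.] F [-0.3 -0.4 -2.4] w 0.627 j [-0.04  0.64 -0.06  1.77  0.05  0.73 -1.66]
slide mm [-1.7 -0.5  1.7] dist 2.5
roll 0.001
```

Request:
{"op": "jog_arm", "data": {"increments": [{"slide": [0, 0, 0.4], "roll": 0, "gripper": 0.5}, {"slide": [0, 0, 0.8], "roll": 0, "gripper": 0.5}, {"slide": [0, 0, 1.2], "roll": 0, "gripper": 0.5}, {"slide": [0, 0, 1.6], "roll": 0, "gripper": 0.5}, {"slide": [0, 0, 2], "roll": 0, "gripper": 0.5}, {"slide": [0, 0, 2], "roll": 0, "gripper": 0.5}, {"slide": [0, 0, 2], "roll": 0, "gripper": 0.5}, {"slide": [0, 0, 2], "roll": 0, "gripper": 0.5}, {"slide": [0, 0, 2], "roll": 0, "gripper": 0.5}, {"slide": [0, 0, 2], "roll": 0, "gripper": 0.5}]}}

```text
clock: 12.02
position: [0.6177, -0.0065, 0.0301]
ee_rot: [3.141, 0.048, 0.0]
force: [-3.2, 0.8, 5.1]
width: 0.629
```

Contact now: +5 N up after carrying -2.4 N. I release and rise.

Request:
{"op": "jog_arm", "data": {"increments": [{"slide": [0, 0, 0], "roll": 0, "gripper": 0.68}, {"slide": [0, 0, 0], "roll": 0, "gripper": 0.74}, {"slide": [0, 0, 0], "roll": 0, "gripper": 0.8}, {"slide": [0, 0, 0], "roll": 0, "gripper": 0.8}, {"slide": [0, 0, -1], "roll": 0, "gripper": 0.8}, {"slide": [0, 0, -6], "roll": 0, "gripper": 0.8}, {"slide": [0, 0, -18], "roll": 0, "gripper": 0.8}, {"slide": [0, 0, -36], "roll": 0, "gripper": 0.8}, {"slide": [0, 0, -60], "roll": 0, "gripper": 0.8}, {"slide": [0, 0, -85], "roll": 0, "gripper": 0.8}]}}

```text
clock: 12.85
position: [0.6174, -0.0065, 0.1162]
ee_rot: [3.141, 0.048, -0.001]
force: [0.5, -0.3, -0.1]
width: 0.797
```

```bash
python3 g.py 0.4853 -0.321 0.15 3.5; python3 - <<'E'
from cell import arm;import cv2
d=arm.get_image("wrist");cv2.imwrite("pics/w3.png",d["frame"])
E
```

```text
t 12.85 p [ 0.6174 -0.0065  0.1162] yawY deg -88.24 tilt [-0.001 -0.    -1.   ] F [ 0.5 -0.3 -0.1] w 0.797 j [-0.03  0.53 -0.06  1.71  0.04  0.9  -1.65]
slide mm [-141.8  310.3  -33.7] dist 342.8
roll -1.601
```

View pics/w3.png

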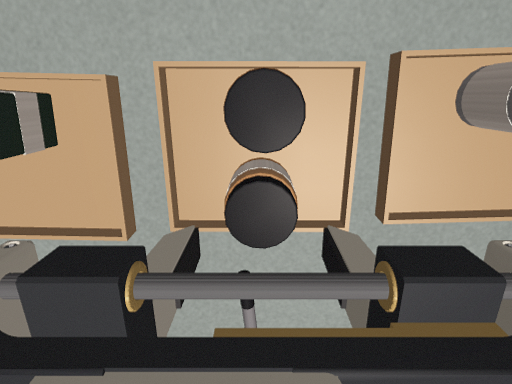

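The jar stands upright in the near half, clear of walls and the first jar (lids at (261,212) and (264,110)). Next is the right tin.

Request:
{"op": "jog_arm", "data": {"increments": [{"slide": [-2, 4, -10], "roll": -0.05, "gripper": 1}, {"slide": [-8, 17, -24], "roll": -0.15, "gripper": 1}, {"slide": [-18, 39, -32], "roll": -0.26, "gripper": 1}, {"slide": [-32, 69, -34], "roll": -0.37, "gripper": 1}, {"slide": [-46, 100, -34], "roll": -0.48, "gripper": 1}, {"slide": [-60, 131, -34], "roll": -0.59, "gripper": 1}, {"slide": [-74, 162, -34], "roll": -0.7, "gripper": 1}, {"slide": [-88, 192, -34], "roll": -0.81, "gripper": 1}, {"slide": [-100, 219, -34], "roll": -0.92, "gripper": 1}, {"slide": [-110, 241, -34], "roll": -1.03, "gripper": 1}]}}

```text
clock: 13.73
position: [0.514, -0.2536, 0.1498]
ee_rot: [2.706, 1.593, -0.001]
force: [0.3, -0.5, -0.9]
width: 0.997
```

```bash
python3 g.py 0.4853 -0.321 0.15 3.5
```

```text
t 13.73 p [ 0.514  -0.2536  0.1498] yawY deg -29.04 tilt [ 0.001 -0.002 -1.   ] F [ 0.3 -0.5 -0.9] w 0.997 j [ 0.57  0.45 -0.28  1.78  0.15  0.94 -0.28]
slide mm [-72.8   7.6  -0.1] dist 73.2
roll -0.568
```

Request:
{"op": "jog_arm", "data": {"increments": [{"slide": [-18, 2, 0], "roll": -0.1, "gripper": 1}, {"slide": [-34, 4, 0], "roll": -0.2, "gripper": 1}, {"slide": [-48, 5, 0], "roll": -0.3, "gripper": 1}, {"slide": [-60, 6, 0], "roll": -0.4, "gripper": 1}, {"slide": [-68, 7, 0], "roll": -0.48, "gripper": 1}, {"slide": [-71, 8, 0], "roll": -0.54, "gripper": 1}, {"slide": [-71, 8, 0], "roll": -0.56, "gripper": 1}, {"slide": [-71, 8, 0], "roll": -0.57, "gripper": 1}, {"slide": [-71, 8, 0], "roll": -0.57, "gripper": 1}, {"slide": [-71, 8, 0], "roll": -0.57, "gripper": 1}]}}

```text
clock: 14.57
position: [0.4878, -0.316, 0.1491]
ee_rot: [2.154, 2.286, 0.0]
force: [0.9, -0.4, 0.4]
width: 1.001
```

```bash
python3 - <<'E'
from wr import *
s=arm.observe();d=arm.get_image("wrist");f=d["frame"];cv2.imwrite("pics/w4.png",f)
E
python3 g.py 0.4853 -0.321 0.025 3.5
```

```text
t 14.62 p [ 0.4878 -0.316   0.149 ] yawY deg 3.41 tilt [ 0. -0. -1.] F [ 0.2  0.2 -0.3] w 1.001 j [ 0.77  0.48 -0.4   1.75  0.22  0.96  0.34]
slide mm [ -4.8  -2.8 124. ] dist 124.1
roll -0.002
```

View pics/w4.png

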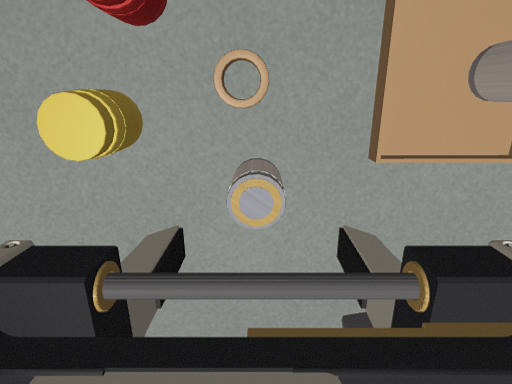

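The tin top is at (256,202), centred between the fingers.

```bash
python3 - <<'E'
from wr import *
s=arm.observe();d=arm.get_image("wrist")
print(wray(d,s,256,202,0.068))
E
```

```text
[ 0.483611   -0.32031565  0.068     ]
```

Request:
{"op": "jog_arm", "data": {"increments": [{"slide": [-2, -1, 10], "roll": 0, "gripper": 1}, {"slide": [-5, -3, 25], "roll": 0, "gripper": 1}, {"slide": [-5, -3, 42], "roll": 0, "gripper": 1}, {"slide": [-5, -3, 60], "roll": 0, "gripper": 1}, {"slide": [-5, -3, 78], "roll": 0, "gripper": 1}, {"slide": [-5, -3, 95], "roll": 0, "gripper": 1}, {"slide": [-5, -3, 110], "roll": 0, "gripper": 1}, {"slide": [-5, -3, 120], "roll": 0, "gripper": 1}, {"slide": [-5, -3, 124], "roll": 0, "gripper": 1}, {"slide": [-5, -3, 124], "roll": 0, "gripper": 1}]}}

```text
clock: 15.5
position: [0.4843, -0.3213, 0.0236]
ee_rot: [-2.152, -2.286, 0.001]
force: [-0.3, -0.2, 1.4]
width: 0.998
```

Request:
{"op": "jog_arm", "data": {"increments": [{"slide": [0, 0, 0], "roll": 0, "gripper": 0.7}, {"slide": [0, 0, 0], "roll": 0, "gripper": 0.65}, {"slide": [0, 0, 0], "roll": 0, "gripper": 0.6}, {"slide": [0, 0, 0], "roll": 0, "gripper": 0.55}, {"slide": [0, 0, 0], "roll": 0, "gripper": 0.5}, {"slide": [0, 0, 0], "roll": 0, "gripper": 0.45}, {"slide": [0, 0, 0], "roll": 0, "gripper": 0.45}, {"slide": [0, 0, 0], "roll": 0, "gripper": 0.45}, {"slide": [0, 0, 0], "roll": 0, "gripper": 0.45}, {"slide": [0, 0, 0], "roll": 0, "gripper": 0.45}], "newtons": 20}}

```text
clock: 16.33
position: [0.4848, -0.3219, 0.025]
ee_rot: [2.154, 2.287, -0.0]
force: [-1.7, 0.1, 5.0]
width: 0.56
```

```bash
python3 g.py 0.6356 -0.243 0.15 3.5
```

```text
t 16.33 p [ 0.4848 -0.3219  0.025 ] yawY deg 3.43 tilt [ 0. -0. -1.] F [-1.7  0.1  5. ] w 0.56 j [ 0.74  0.63 -0.35  1.85  0.31  0.71  0.27]
slide mm [  69.7  155.3 -125.1] dist 211.2
roll -0.001
```

Tin gripped at 51.5 mm. I lift and carry it to the right slot of the tin tray.

Request:
{"op": "jog_arm", "data": {"increments": [{"slide": [0, 0, -4], "roll": 0, "gripper": 0.45}, {"slide": [0, 0, -14], "roll": 0, "gripper": 0.45}, {"slide": [0, 0, -28], "roll": 0, "gripper": 0.45}, {"slide": [0, 0, -44], "roll": 0, "gripper": 0.45}, {"slide": [0, 0, -60], "roll": 0, "gripper": 0.45}, {"slide": [0, 0, -76], "roll": 0, "gripper": 0.45}, {"slide": [0, 0, -92], "roll": 0, "gripper": 0.45}, {"slide": [0, 0, -106], "roll": 0, "gripper": 0.45}, {"slide": [0, 0, -116], "roll": 0, "gripper": 0.45}, {"slide": [0, 0, -120], "roll": 0, "gripper": 0.45}]}}

```text
clock: 17.17
position: [0.4856, -0.322, 0.1467]
ee_rot: [2.152, 2.285, 0.001]
force: [1.3, 0.5, -1.9]
width: 0.565
```

Request:
{"op": "jog_arm", "data": {"increments": [{"slide": [3, 7, 0], "roll": 0, "gripper": 0.45}, {"slide": [10, 22, 0], "roll": 0, "gripper": 0.45}, {"slide": [18, 41, 0], "roll": 0, "gripper": 0.45}, {"slide": [28, 63, 0], "roll": 0, "gripper": 0.45}, {"slide": [38, 85, 0], "roll": 0, "gripper": 0.45}, {"slide": [48, 107, 0], "roll": 0, "gripper": 0.45}, {"slide": [57, 128, 0], "roll": 0, "gripper": 0.45}, {"slide": [65, 145, 0], "roll": 0, "gripper": 0.45}, {"slide": [69, 154, 0], "roll": 0, "gripper": 0.45}, {"slide": [70, 155, 0], "roll": 0, "gripper": 0.45}]}}

```text
clock: 18.0
position: [0.6369, -0.24, 0.1435]
ee_rot: [-2.15, -2.289, -0.002]
force: [-1.0, 0.4, -2.2]
width: 0.569
```

```bash
python3 g.py 0.6356 -0.243 0.038 3.5
```

```text
t 18.0 p [ 0.6369 -0.24    0.1435] yawY deg 3.6 tilt [-0.     0.002 -1.   ] F [-1.   0.4 -2.2] w 0.569 j [ 0.52  0.63 -0.39  1.49  0.25  1.07  0.14]
slide mm [ -3.1  -1.4 105.5] dist 105.6
roll 0.002
```

Request:
{"op": "jog_arm", "data": {"increments": [{"slide": [-1, 0, 6], "roll": 0, "gripper": 0.45}, {"slide": [-1, -1, 18], "roll": 0, "gripper": 0.45}, {"slide": [-1, -1, 34], "roll": 0, "gripper": 0.45}, {"slide": [-1, -1, 50], "roll": 0, "gripper": 0.45}, {"slide": [-1, -1, 66], "roll": 0, "gripper": 0.45}, {"slide": [-1, -1, 82], "roll": 0, "gripper": 0.45}, {"slide": [-1, -1, 94], "roll": 0, "gripper": 0.45}, {"slide": [-1, -1, 101], "roll": 0, "gripper": 0.45}, {"slide": [-1, -1, 104], "roll": 0, "gripper": 0.45}, {"slide": [-1, -1, 104], "roll": 0, "gripper": 0.45}]}}

```text
clock: 18.83
position: [0.6337, -0.244, 0.04]
ee_rot: [-2.154, -2.286, 0.001]
force: [0.4, 0.3, -1.4]
width: 0.563
```

```bash
python3 g.py 0.6356 -0.243 0.029 3.5; python3 - <<'E'
from cell import arm;import cv2
d=arm.get_image("wrist");cv2.imwrite("pics/w5.png",d["frame"])
E
```

```text
t 18.83 p [ 0.6337 -0.244   0.04  ] yawY deg 3.4 tilt [-0.001  0.    -1.   ] F [ 0.4  0.3 -1.4] w 0.563 j [ 0.51  0.73 -0.35  1.58  0.31  0.88  0.1 ]
slide mm [ 0.9  1.9 11. ] dist 11.2
roll -0.002
```

View pics/w5.png

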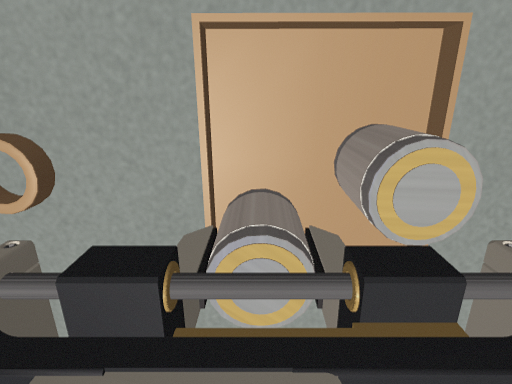

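The far finger is clear of the standing tin at (425,190). I lower slowly.

Request:
{"op": "jog_arm", "data": {"increments": [{"slide": [0, 1, 1.5], "roll": 0, "gripper": 0.45}, {"slide": [0, 1, 3], "roll": 0, "gripper": 0.45}, {"slide": [0, 1, 4.5], "roll": 0, "gripper": 0.45}, {"slide": [0, 1, 6], "roll": 0, "gripper": 0.45}, {"slide": [0, 1, 7], "roll": 0, "gripper": 0.45}, {"slide": [0, 1, 8], "roll": 0, "gripper": 0.45}, {"slide": [0, 1, 8.5], "roll": 0, "gripper": 0.45}, {"slide": [0, 1, 9], "roll": 0, "gripper": 0.45}, {"slide": [0, 1, 9], "roll": 0, "gripper": 0.45}, {"slide": [0, 1, 9], "roll": 0, "gripper": 0.45}]}}

```text
clock: 19.72
position: [0.6354, -0.2436, 0.0317]
ee_rot: [-2.154, -2.287, 0.0]
force: [0.4, -0.2, -2.3]
width: 0.563
```

Request:
{"op": "jog_arm", "data": {"increments": [{"slide": [0, 0, 0.4], "roll": 0, "gripper": 0.45}, {"slide": [0, 0, 0.8], "roll": 0, "gripper": 0.45}, {"slide": [0, 0, 1.2], "roll": 0, "gripper": 0.45}, {"slide": [0, 0, 1.5], "roll": 0, "gripper": 0.45}, {"slide": [0, 0, 1.5], "roll": 0, "gripper": 0.45}, {"slide": [0, 0, 1.5], "roll": 0, "gripper": 0.45}, {"slide": [0, 0, 1.5], "roll": 0, "gripper": 0.45}, {"slide": [0, 0, 1.5], "roll": 0, "gripper": 0.45}, {"slide": [0, 0, 1.5], "roll": 0, "gripper": 0.45}, {"slide": [0, 0, 1.5], "roll": 0, "gripper": 0.45}]}}

```text
clock: 20.55
position: [0.6354, -0.2436, 0.0302]
ee_rot: [2.154, 2.287, -0.0]
force: [-0.3, 0.2, -2.6]
width: 0.563
```

Request:
{"op": "jog_arm", "data": {"increments": [{"slide": [0, 0, 0.4], "roll": 0, "gripper": 0.45}, {"slide": [0, 0, 0.8], "roll": 0, "gripper": 0.45}, {"slide": [0, 0, 1.2], "roll": 0, "gripper": 0.45}, {"slide": [0, 0, 1.5], "roll": 0, "gripper": 0.45}, {"slide": [0, 0, 1.5], "roll": 0, "gripper": 0.45}, {"slide": [0, 0, 1.5], "roll": 0, "gripper": 0.45}, {"slide": [0, 0, 1.5], "roll": 0, "gripper": 0.45}, {"slide": [0, 0, 1.5], "roll": 0, "gripper": 0.45}, {"slide": [0, 0, 1.5], "roll": 0, "gripper": 0.45}, {"slide": [0, 0, 1.5], "roll": 0, "gripper": 0.45}]}}

```text
clock: 21.38
position: [0.6354, -0.2436, 0.029]
ee_rot: [2.154, 2.287, -0.0]
force: [-1.7, 1.2, 5.6]
width: 0.566
```

Contact. I release to 0.7 and rise.

Request:
{"op": "jog_arm", "data": {"increments": [{"slide": [0, 0, 0], "roll": 0, "gripper": 0.62}, {"slide": [0, 0, 0], "roll": 0, "gripper": 0.66}, {"slide": [0, 0, 0], "roll": 0, "gripper": 0.7}, {"slide": [0, 0, 0], "roll": 0, "gripper": 0.7}, {"slide": [0, 0, -1], "roll": 0, "gripper": 0.7}, {"slide": [0, 0, -6], "roll": 0, "gripper": 0.7}, {"slide": [0, 0, -18], "roll": 0, "gripper": 0.7}, {"slide": [0, 0, -36], "roll": 0, "gripper": 0.7}, {"slide": [0, 0, -60], "roll": 0, "gripper": 0.7}, {"slide": [0, 0, -90], "roll": 0, "gripper": 0.7}]}}

```text
clock: 22.22
position: [0.6345, -0.2433, 0.1194]
ee_rot: [-2.152, -2.286, 0.001]
force: [-0.0, 0.4, -0.1]
width: 0.698
```

```bash
python3 g.py 0.4625 0.3145 0.16 3.5; python3 - <<'E'
from cell import arm;import cv2
d=arm.get_image("wrist");cv2.imwrite("pics/w6.png",d["frame"])
E
```

```text
t 22.22 p [ 0.6345 -0.2433  0.1194] yawY deg 3.45 tilt [-0.002  0.001 -1.   ] F [-0.   0.4 -0.1] w 0.698 j [ 0.52  0.65 -0.38  1.52  0.27  1.03  0.13]
slide mm [ 567.2 -138.3  -39.9] dist 585.2
roll -0.001
```

View pics/w6.png

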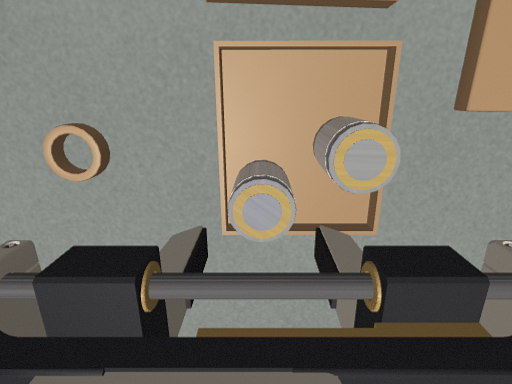

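Tin placed well: top at (263,210), clear of the first tin at (365,158). Now the left tin.

Request:
{"op": "jog_arm", "data": {"increments": [{"slide": [5, -1, -10], "roll": 0, "gripper": 1}, {"slide": [22, -5, -25], "roll": 0, "gripper": 1}, {"slide": [48, -12, -36], "roll": 0, "gripper": 1}, {"slide": [82, -20, -40], "roll": 0, "gripper": 1}, {"slide": [118, -29, -40], "roll": 0, "gripper": 1}, {"slide": [154, -38, -40], "roll": 0, "gripper": 1}, {"slide": [190, -46, -40], "roll": 0, "gripper": 1}, {"slide": [226, -55, -40], "roll": 0, "gripper": 1}, {"slide": [262, -64, -40], "roll": 0, "gripper": 1}, {"slide": [298, -73, -40], "roll": 0, "gripper": 1}]}}

```text
clock: 23.1
position: [0.5434, 0.0512, 0.1591]
ee_rot: [2.154, 2.287, -0.0]
force: [0.4, 0.8, 1.3]
width: 1.004
```

```bash
python3 g.py 0.4625 0.3145 0.15 3.5
```

```text
t 23.1 p [0.5434 0.0512 0.1591] yawY deg 3.44 tilt [-0. -0. -1.] F [0.4 0.8 1.3] w 1.004 j [ 0.16  0.42 -0.47  1.82  0.23  0.95 -0.35]
slide mm [267.6 -65.    9.1] dist 275.6
roll -0.001
```

Request:
{"op": "jog_arm", "data": {"increments": [{"slide": [34, -8, 1], "roll": 0, "gripper": 1}, {"slide": [68, -16, 2], "roll": 0, "gripper": 1}, {"slide": [102, -25, 4], "roll": 0, "gripper": 1}, {"slide": [136, -33, 5], "roll": 0, "gripper": 1}, {"slide": [170, -41, 6], "roll": 0, "gripper": 1}, {"slide": [202, -49, 7], "roll": 0, "gripper": 1}, {"slide": [230, -56, 8], "roll": 0, "gripper": 1}, {"slide": [250, -61, 9], "roll": 0, "gripper": 1}, {"slide": [261, -64, 9], "roll": 0, "gripper": 1}, {"slide": [263, -65, 9], "roll": 0, "gripper": 1}]}}

```text
clock: 23.93
position: [0.4626, 0.3105, 0.15]
ee_rot: [-2.149, -2.29, -0.001]
force: [-0.4, -0.6, 0.2]
width: 1.001
```

```bash
python3 - <<'E'
from wr import *
s=arm.observe();d=arm.get_image("wrist");f=d["frame"];cv2.imwrite("pics/w7.png",f)
for v in(190,200,210):print(v,wray(d,s,256,v,0.068).round(4))
E
python3 g.py 0.4625 0.3145 0.025 3.5
```

```text
190 [0.4577 0.3169 0.068 ]
200 [0.4582 0.3078 0.068 ]
210 [0.4588 0.2985 0.068 ]
t 23.98 p [0.4632 0.309  0.1499] yawY deg 3.56 tilt [-0. -0. -1.] F [-0.4 -0.2 -0.4] w 0.995 j [-0.31  0.46 -0.51  1.8   0.27  0.95 -0.87]
slide mm [  5.5  -0.4 124.9] dist 125.0
roll 0.001
```

View pics/w7.png

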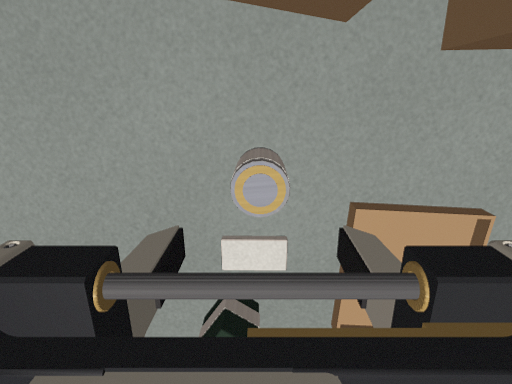

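Tin top at (260,189) gives about (0.461, 0.317), which agrees with the top camera.

Request:
{"op": "jog_arm", "data": {"increments": [{"slide": [3, -1, 10], "roll": 0, "gripper": 1}, {"slide": [7, -1, 25], "roll": 0, "gripper": 1}, {"slide": [7, -1, 42], "roll": 0, "gripper": 1}, {"slide": [7, -1, 60], "roll": 0, "gripper": 1}, {"slide": [7, -1, 78], "roll": 0, "gripper": 1}, {"slide": [7, -1, 95], "roll": 0, "gripper": 1}, {"slide": [7, -1, 110], "roll": 0, "gripper": 1}, {"slide": [7, -1, 120], "roll": 0, "gripper": 1}, {"slide": [7, -1, 124], "roll": 0, "gripper": 1}, {"slide": [7, -1, 124], "roll": 0, "gripper": 1}]}}

```text
clock: 24.82
position: [0.4626, 0.3136, 0.0247]
ee_rot: [2.155, 2.286, -0.003]
force: [0.0, -0.4, 0.1]
width: 0.998
```

Request:
{"op": "jog_arm", "data": {"increments": [{"slide": [0, 0, 0], "roll": 0, "gripper": 0.7}, {"slide": [0, 0, 0], "roll": 0, "gripper": 0.65}, {"slide": [0, 0, 0], "roll": 0, "gripper": 0.6}, {"slide": [0, 0, 0], "roll": 0, "gripper": 0.55}, {"slide": [0, 0, 0], "roll": 0, "gripper": 0.5}, {"slide": [0, 0, 0], "roll": 0, "gripper": 0.45}, {"slide": [0, 0, 0], "roll": 0, "gripper": 0.45}, {"slide": [0, 0, 0], "roll": 0, "gripper": 0.45}, {"slide": [0, 0, 0], "roll": 0, "gripper": 0.45}, {"slide": [0, 0, 0], "roll": 0, "gripper": 0.45}], "newtons": 20}}

```text
clock: 25.65
position: [0.4625, 0.3151, 0.0259]
ee_rot: [2.154, 2.287, -0.0]
force: [-2.6, 0.3, 4.3]
width: 0.566
```

Request:
{"op": "jog_arm", "data": {"increments": [{"slide": [0, 0, -4], "roll": 0, "gripper": 0.45}, {"slide": [0, 0, -14], "roll": 0, "gripper": 0.45}, {"slide": [0, 0, -28], "roll": 0, "gripper": 0.45}, {"slide": [0, 0, -44], "roll": 0, "gripper": 0.45}, {"slide": [0, 0, -62], "roll": 0, "gripper": 0.45}, {"slide": [0, 0, -80], "roll": 0, "gripper": 0.45}, {"slide": [0, 0, -98], "roll": 0, "gripper": 0.45}, {"slide": [0, 0, -114], "roll": 0, "gripper": 0.45}, {"slide": [0, 0, -126], "roll": 0, "gripper": 0.45}, {"slide": [0, 0, -130], "roll": 0, "gripper": 0.45}]}}

```text
clock: 26.48
position: [0.4634, 0.3157, 0.1581]
ee_rot: [2.154, 2.286, 0.005]
force: [-0.5, -0.7, -2.1]
width: 0.562
```

```bash
python3 g.py 0.631 -0.163 0.15 3.5
```

```text
t 26.48 p [0.4634 0.3157 0.1581] yawY deg 3.43 tilt [ 0.003  0.002 -1.   ] F [-0.5 -0.7 -2.1] w 0.562 j [-0.32  0.45 -0.52  1.79  0.27  0.97 -0.88]
slide mm [-487.9  138.7    7.6] dist 507.3
roll -0.001
```

Request:
{"op": "jog_arm", "data": {"increments": [{"slide": [-4, 1, 0], "roll": 0, "gripper": 0.45}, {"slide": [-16, 5, 0], "roll": 0, "gripper": 0.45}, {"slide": [-36, 10, 0], "roll": 0, "gripper": 0.45}, {"slide": [-62, 18, 0], "roll": 0, "gripper": 0.45}, {"slide": [-91, 26, 0], "roll": 0, "gripper": 0.45}, {"slide": [-121, 34, 0], "roll": 0, "gripper": 0.45}, {"slide": [-151, 43, 0], "roll": 0, "gripper": 0.45}, {"slide": [-181, 51, 0], "roll": 0, "gripper": 0.45}, {"slide": [-211, 60, 0], "roll": 0, "gripper": 0.45}, {"slide": [-241, 68, 0], "roll": 0, "gripper": 0.45}]}}

```text
clock: 27.32
position: [0.5446, 0.0753, 0.1544]
ee_rot: [-2.154, -2.285, 0.004]
force: [1.4, -0.3, -2.0]
width: 0.561
```

Request:
{"op": "jog_arm", "data": {"increments": [{"slide": [-30, 8, 0], "roll": 0, "gripper": 0.45}, {"slide": [-60, 17, 0], "roll": 0, "gripper": 0.45}, {"slide": [-90, 26, 0], "roll": 0, "gripper": 0.45}, {"slide": [-120, 34, 0], "roll": 0, "gripper": 0.45}, {"slide": [-150, 43, 0], "roll": 0, "gripper": 0.45}, {"slide": [-180, 51, 0], "roll": 0, "gripper": 0.45}, {"slide": [-208, 59, 0], "roll": 0, "gripper": 0.45}, {"slide": [-230, 65, 0], "roll": 0, "gripper": 0.45}, {"slide": [-243, 69, 0], "roll": 0, "gripper": 0.45}, {"slide": [-246, 70, 0], "roll": 0, "gripper": 0.45}]}}

```text
clock: 28.15
position: [0.6287, -0.1671, 0.1541]
ee_rot: [-2.158, -2.282, 0.004]
force: [-0.6, 0.0, -0.7]
width: 0.56
```

```bash
python3 g.py 0.631 -0.163 0.040 3.5
```

```text
t 28.15 p [ 0.6287 -0.1671  0.1541] yawY deg 3.18 tilt [-0.002 -0.001 -1.   ] F [-0.6  0.  -0.7] w 0.56 j [ 0.44  0.58 -0.4   1.56  0.25  1.06  0.02]
slide mm [  4.1   2.8 114.1] dist 114.2
roll -0.006
```

Request:
{"op": "jog_arm", "data": {"increments": [{"slide": [1, 1, 6], "roll": 0, "gripper": 0.45}, {"slide": [1, 1, 18], "roll": 0, "gripper": 0.45}, {"slide": [1, 1, 35], "roll": 0, "gripper": 0.45}, {"slide": [1, 1, 53], "roll": 0, "gripper": 0.45}, {"slide": [1, 1, 71], "roll": 0, "gripper": 0.45}, {"slide": [1, 1, 88], "roll": 0, "gripper": 0.45}, {"slide": [1, 1, 101], "roll": 0, "gripper": 0.45}, {"slide": [1, 1, 109], "roll": 0, "gripper": 0.45}, {"slide": [1, 1, 113], "roll": 0, "gripper": 0.45}, {"slide": [1, 1, 113], "roll": 0, "gripper": 0.45}]}}

```text
clock: 28.98
position: [0.63, -0.1609, 0.0419]
ee_rot: [-2.152, -2.287, 0.001]
force: [-0.1, 0.6, -1.2]
width: 0.565
```

```bash
python3 g.py 0.631 -0.163 0.030 3.5; python3 - <<'E'
from cell import arm;import cv2
d=arm.get_image("wrist");cv2.imwrite("pics/w8.png",d["frame"])
E
```

```text
t 28.98 p [ 0.63   -0.1609  0.0419] yawY deg 3.49 tilt [-0.001  0.001 -1.   ] F [-0.1  0.6 -1.2] w 0.565 j [ 0.41  0.7  -0.37  1.66  0.31  0.85 -0.03]
slide mm [-2.2  0.9 11.9] dist 12.1
roll -0.0
```

View pics/w8.png

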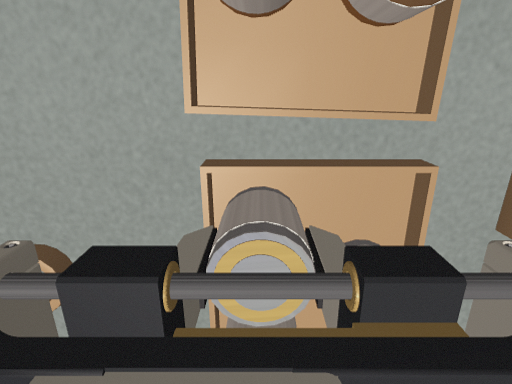

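The held tin is inside the tray, clear of the wall. I lower it.

Request:
{"op": "jog_arm", "data": {"increments": [{"slide": [-1, 0, 1.5], "roll": 0, "gripper": 0.45}, {"slide": [-1, 0, 3], "roll": 0, "gripper": 0.45}, {"slide": [-1, 0, 4.5], "roll": 0, "gripper": 0.45}, {"slide": [-1, 0, 6], "roll": 0, "gripper": 0.45}, {"slide": [-1, 0, 7], "roll": 0, "gripper": 0.45}, {"slide": [-1, 0, 8], "roll": 0, "gripper": 0.45}, {"slide": [-1, 0, 9], "roll": 0, "gripper": 0.45}, {"slide": [-1, 0, 9.5], "roll": 0, "gripper": 0.45}, {"slide": [-1, 0, 9.5], "roll": 0, "gripper": 0.45}, {"slide": [-1, 0, 9.5], "roll": 0, "gripper": 0.45}]}}

```text
clock: 29.87
position: [0.6305, -0.1627, 0.0332]
ee_rot: [-2.154, -2.287, 0.0]
force: [-0.5, 0.5, -1.5]
width: 0.559
```

Request:
{"op": "jog_arm", "data": {"increments": [{"slide": [0, 0, 0.4], "roll": 0, "gripper": 0.45}, {"slide": [0, 0, 0.8], "roll": 0, "gripper": 0.45}, {"slide": [0, 0, 1.2], "roll": 0, "gripper": 0.45}, {"slide": [0, 0, 1.5], "roll": 0, "gripper": 0.45}, {"slide": [0, 0, 1.5], "roll": 0, "gripper": 0.45}, {"slide": [0, 0, 1.5], "roll": 0, "gripper": 0.45}, {"slide": [0, 0, 1.5], "roll": 0, "gripper": 0.45}, {"slide": [0, 0, 1.5], "roll": 0, "gripper": 0.45}, {"slide": [0, 0, 1.5], "roll": 0, "gripper": 0.45}, {"slide": [0, 0, 1.5], "roll": 0, "gripper": 0.45}]}}

```text
clock: 30.7
position: [0.6306, -0.1628, 0.0317]
ee_rot: [2.154, 2.287, -0.0]
force: [-0.8, -0.6, -2.2]
width: 0.559
```

Request:
{"op": "jog_arm", "data": {"increments": [{"slide": [0, 0, 0.4], "roll": 0, "gripper": 0.45}, {"slide": [0, 0, 0.8], "roll": 0, "gripper": 0.45}, {"slide": [0, 0, 1.2], "roll": 0, "gripper": 0.45}, {"slide": [0, 0, 1.6], "roll": 0, "gripper": 0.45}, {"slide": [0, 0, 2], "roll": 0, "gripper": 0.45}, {"slide": [0, 0, 2], "roll": 0, "gripper": 0.45}, {"slide": [0, 0, 2], "roll": 0, "gripper": 0.45}, {"slide": [0, 0, 2], "roll": 0, "gripper": 0.45}, {"slide": [0, 0, 2], "roll": 0, "gripper": 0.45}, {"slide": [0, 0, 2], "roll": 0, "gripper": 0.45}]}}

```text
clock: 31.53
position: [0.6306, -0.1627, 0.03]
ee_rot: [2.154, 2.287, -0.0]
force: [-2.5, -0.2, 4.8]
width: 0.558
```

Contact. I release and rise.

Request:
{"op": "jog_arm", "data": {"increments": [{"slide": [0, 0, 0], "roll": 0, "gripper": 0.62}, {"slide": [0, 0, 0], "roll": 0, "gripper": 0.66}, {"slide": [0, 0, 0], "roll": 0, "gripper": 0.7}, {"slide": [0, 0, 0], "roll": 0, "gripper": 0.7}, {"slide": [0, 0, -1], "roll": 0, "gripper": 0.7}, {"slide": [0, 0, -6], "roll": 0, "gripper": 0.7}, {"slide": [0, 0, -18], "roll": 0, "gripper": 0.7}, {"slide": [0, 0, -36], "roll": 0, "gripper": 0.7}, {"slide": [0, 0, -60], "roll": 0, "gripper": 0.7}, {"slide": [0, 0, -90], "roll": 0, "gripper": 0.7}]}}

```text
clock: 32.37
position: [0.6297, -0.1626, 0.1204]
ee_rot: [-2.152, -2.286, 0.002]
force: [0.5, 0.1, -1.0]
width: 0.698
```

```bash
python3 g.py 0.4378 0.1323 0.15 -32.4; python3 - <<'E'
from cell import arm;import cv2
d=arm.get_image("wrist");cv2.imwrite("pics/w9.png",d["frame"])
E
```

```text
t 32.37 p [ 0.6297 -0.1626  0.1204] yawY deg 3.44 tilt [-0.002  0.    -1.   ] F [ 0.5  0.1 -1. ] w 0.698 j [ 0.43  0.61 -0.4   1.6   0.27  0.99  0.01]
slide mm [ 305.9 -173.9  -29.1] dist 353.1
roll 0.626
```

View pics/w9.png

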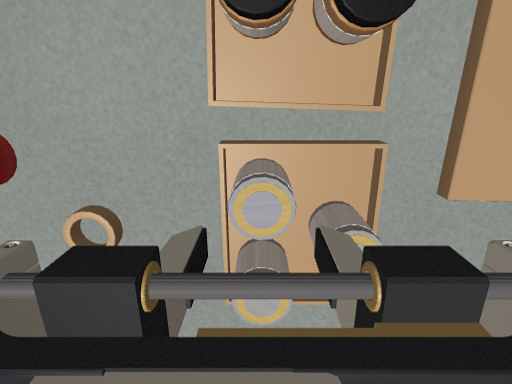

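Both tins stand well in the tin tray. For the box I'll grip across its 58 mm faces (jaw yaw 57.6°), so that at the tray the jaws lie along y, clear of the standing box.

Request:
{"op": "jog_arm", "data": {"increments": [{"slide": [4, -2, -10], "roll": -0.03, "gripper": 1}, {"slide": [18, -10, -22], "roll": -0.1, "gripper": 1}, {"slide": [40, -23, -28], "roll": -0.19, "gripper": 1}, {"slide": [68, -39, -29], "roll": -0.29, "gripper": 1}, {"slide": [98, -56, -29], "roll": -0.39, "gripper": 1}, {"slide": [128, -73, -29], "roll": -0.49, "gripper": 1}, {"slide": [158, -90, -29], "roll": -0.59, "gripper": 1}, {"slide": [188, -107, -29], "roll": -0.69, "gripper": 1}, {"slide": [216, -123, -29], "roll": -0.78, "gripper": 1}, {"slide": [240, -136, -29], "roll": -0.86, "gripper": 1}]}}

```text
clock: 33.25
position: [0.4784, 0.0705, 0.1491]
ee_rot: [0.993, 2.98, -0.001]
force: [0.8, 1.0, -0.1]
width: 1.001
```

```bash
python3 g.py 0.4378 0.1323 0.15 57.6
```

```text
t 33.25 p [0.4784 0.0705 0.1491] yawY deg 53.14 tilt [-0.    -0.001 -1.   ] F [ 0.8  1.  -0.1] w 1.001 j [ 0.3   0.39 -0.72  1.96  0.32  0.9   0.35]
slide mm [69.5 25.1 -0.9] dist 73.9
roll -0.078
```

Request:
{"op": "jog_arm", "data": {"increments": [{"slide": [14, 5, 0], "roll": -0.03, "gripper": 1}, {"slide": [28, 10, 0], "roll": -0.06, "gripper": 1}, {"slide": [42, 15, 0], "roll": -0.08, "gripper": 1}, {"slide": [54, 20, 0], "roll": -0.08, "gripper": 1}, {"slide": [62, 23, 0], "roll": -0.08, "gripper": 1}, {"slide": [66, 24, 0], "roll": -0.08, "gripper": 1}, {"slide": [67, 25, 0], "roll": -0.08, "gripper": 1}, {"slide": [67, 25, 0], "roll": -0.08, "gripper": 1}, {"slide": [67, 25, 0], "roll": -0.08, "gripper": 1}, {"slide": [67, 25, 0], "roll": -0.08, "gripper": 1}]}}

```text
clock: 34.08
position: [0.4427, 0.1285, 0.1486]
ee_rot: [0.887, 3.014, -0.0]
force: [-0.1, -1.2, 0.0]
width: 0.997
```

```bash
python3 - <<'E'
from wr import *
s=arm.observe();d=arm.get_image("wrist");f=d["frame"];cv2.imwrite("pics/w10.png",f)
for v in(170,190,210):print(v,wray(d,s,256,v,0.072).round(4))
E
python3 g.py 0.4378 0.1323 0.025 57.6
```

```text
170 [0.4193 0.1394 0.072 ]
190 [0.4337 0.1299 0.072 ]
210 [0.4489 0.1201 0.072 ]
t 34.13 p [0.4426 0.1286 0.1486] yawY deg 57.22 tilt [-0. -0. -1.] F [ 0.2  0.  -0.1] w 0.999 j [ 0.21  0.36 -0.76  2.01  0.32  0.89  0.27]
slide mm [  6.1   0.6 123.6] dist 123.8
roll -0.007
```

View pics/w10.png

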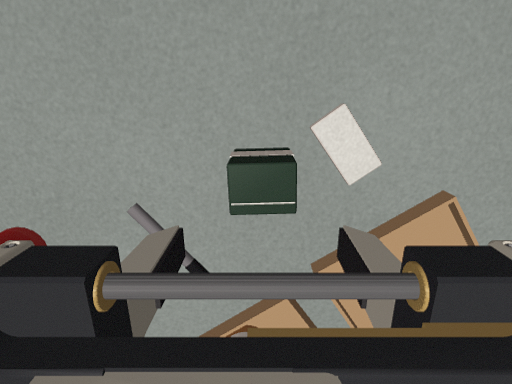

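The box top is at (262,186), square with the jaws to about 1°. I descend with a shift of +9 in tool x.

Request:
{"op": "jog_arm", "data": {"increments": [{"slide": [3, 0, 10], "roll": 0, "gripper": 1}, {"slide": [9, 1, 25], "roll": 0, "gripper": 1}, {"slide": [9, 1, 42], "roll": 0, "gripper": 1}, {"slide": [9, 1, 60], "roll": 0, "gripper": 1}, {"slide": [9, 1, 78], "roll": 0, "gripper": 1}, {"slide": [9, 1, 95], "roll": 0, "gripper": 1}, {"slide": [9, 1, 110], "roll": 0, "gripper": 1}, {"slide": [9, 1, 120], "roll": 0, "gripper": 1}, {"slide": [9, 1, 123], "roll": 0, "gripper": 1}, {"slide": [9, 1, 123], "roll": 0, "gripper": 1}]}}

```text
clock: 34.97
position: [0.4346, 0.1348, 0.025]
ee_rot: [-0.884, -3.013, 0.001]
force: [-0.4, -0.7, -0.5]
width: 1.003
```

Request:
{"op": "jog_arm", "data": {"increments": [{"slide": [0, 0, 0], "roll": 0, "gripper": 0.7}, {"slide": [0, 0, 0], "roll": 0, "gripper": 0.65}, {"slide": [0, 0, 0], "roll": 0, "gripper": 0.6}, {"slide": [0, 0, 0], "roll": 0, "gripper": 0.55}, {"slide": [0, 0, 0], "roll": 0, "gripper": 0.5}, {"slide": [0, 0, 0], "roll": 0, "gripper": 0.5}, {"slide": [0, 0, 0], "roll": 0, "gripper": 0.5}, {"slide": [0, 0, 0], "roll": 0, "gripper": 0.5}, {"slide": [0, 0, 0], "roll": 0, "gripper": 0.5}, {"slide": [0, 0, 0], "roll": 0, "gripper": 0.5}], "newtons": 15}}

```text
clock: 35.8
position: [0.4354, 0.1348, 0.026]
ee_rot: [0.885, 3.014, -0.0]
force: [-0.4, -1.8, 5.0]
width: 0.633
```

Request:
{"op": "jog_arm", "data": {"increments": [{"slide": [0, 0, -4], "roll": 0, "gripper": 0.5}, {"slide": [0, 0, -14], "roll": 0, "gripper": 0.5}, {"slide": [0, 0, -28], "roll": 0, "gripper": 0.5}, {"slide": [0, 0, -44], "roll": 0, "gripper": 0.5}, {"slide": [0, 0, -60], "roll": 0, "gripper": 0.5}, {"slide": [0, 0, -76], "roll": 0, "gripper": 0.5}, {"slide": [0, 0, -92], "roll": 0, "gripper": 0.5}, {"slide": [0, 0, -106], "roll": 0, "gripper": 0.5}, {"slide": [0, 0, -116], "roll": 0, "gripper": 0.5}, {"slide": [0, 0, -120], "roll": 0, "gripper": 0.5}]}}

```text
clock: 36.63
position: [0.4357, 0.1352, 0.1474]
ee_rot: [0.884, 3.013, 0.002]
force: [-0.4, 0.1, -1.1]
width: 0.631
```

```bash
python3 g.py 0.602 0.2022 0.15 90.7
```

```text
t 36.63 p [0.4357 0.1352 0.1474] yawY deg 57.29 tilt [ 0.002  0.    -1.   ] F [-0.4  0.1 -1.1] w 0.631 j [ 0.2   0.36 -0.77  2.02  0.32  0.88  0.25]
slide mm [-103.7  146.2   -2.2] dist 179.3
roll -0.583
```

Request:
{"op": "jog_arm", "data": {"increments": [{"slide": [-4, 6, 0], "roll": -0.03, "gripper": 0.5}, {"slide": [-14, 20, 0], "roll": -0.09, "gripper": 0.5}, {"slide": [-28, 39, 0], "roll": -0.17, "gripper": 0.5}, {"slide": [-43, 60, 0], "roll": -0.25, "gripper": 0.5}, {"slide": [-58, 81, 0], "roll": -0.33, "gripper": 0.5}, {"slide": [-72, 102, 0], "roll": -0.41, "gripper": 0.5}, {"slide": [-86, 121, 0], "roll": -0.49, "gripper": 0.5}, {"slide": [-97, 137, 0], "roll": -0.55, "gripper": 0.5}, {"slide": [-103, 145, 0], "roll": -0.58, "gripper": 0.5}, {"slide": [-104, 146, 0], "roll": -0.58, "gripper": 0.5}]}}

```text
clock: 37.47
position: [0.6031, 0.2022, 0.1439]
ee_rot: [0.018, -3.14, -0.001]
force: [-1.3, 0.1, -1.4]
width: 0.63
```

```bash
python3 g.py 0.602 0.2022 0.042 90.7; python3 - <<'E'
from cell import arm;import cv2
d=arm.get_image("wrist");cv2.imwrite("pics/w11.png",d["frame"])
E
python3 g.py 0.602 0.2022 0.042 90.7
```

```text
t 37.47 p [0.6031 0.2022 0.1439] yawY deg 90.64 tilt [-0.001  0.001 -1.   ] F [-1.3  0.1 -1.4] w 0.63 j [ 0.1   0.66 -0.81  1.59  0.52  1.11  0.74]
slide mm [ 1.000e+00 -1.000e-01  1.019e+02] dist 101.9
roll -0.001
t 37.52 p [0.6021 0.2019 0.144 ] yawY deg 90.53 tilt [-0.002  0.    -1.   ] F [-0.9 -0.4 -0.8] w 0.635 j [ 0.1   0.66 -0.81  1.59  0.52  1.11  0.74]
slide mm [-1.00e-01  3.00e-01  1.02e+02] dist 102.0
roll -0.003
```

View pics/w11.png

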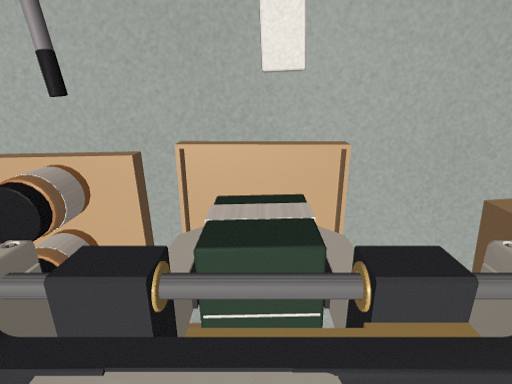

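The box is held square over the near half of the box tray, with margins over 10 mm. I lower it.

Request:
{"op": "jog_arm", "data": {"increments": [{"slide": [0, 0, 6], "roll": 0, "gripper": 0.5}, {"slide": [0, 0, 18], "roll": 0, "gripper": 0.5}, {"slide": [0, 0, 33], "roll": 0, "gripper": 0.5}, {"slide": [0, 0, 49], "roll": 0, "gripper": 0.5}, {"slide": [0, 0, 65], "roll": 0, "gripper": 0.5}, {"slide": [0, 0, 80], "roll": 0, "gripper": 0.5}, {"slide": [0, 0, 91], "roll": 0, "gripper": 0.5}, {"slide": [0, 0, 98], "roll": 0, "gripper": 0.5}, {"slide": [0, 0, 101], "roll": 0, "gripper": 0.5}, {"slide": [0, 0, 101], "roll": 0, "gripper": 0.5}]}}

```text
clock: 38.35
position: [0.6013, 0.2014, 0.0441]
ee_rot: [0.014, -3.141, 0.0]
force: [0.0, -0.6, -1.0]
width: 0.633
```

Request:
{"op": "jog_arm", "data": {"increments": [{"slide": [0, 0, 1.5], "roll": 0, "gripper": 0.5}, {"slide": [0, 0, 3], "roll": 0, "gripper": 0.5}, {"slide": [0, 0, 4.5], "roll": 0, "gripper": 0.5}, {"slide": [0, 0, 6], "roll": 0, "gripper": 0.5}, {"slide": [0, 0, 7], "roll": 0, "gripper": 0.5}, {"slide": [0, 0, 8], "roll": 0, "gripper": 0.5}, {"slide": [0, 0, 8.5], "roll": 0, "gripper": 0.5}, {"slide": [0, 0, 9], "roll": 0, "gripper": 0.5}, {"slide": [0, 0, 9], "roll": 0, "gripper": 0.5}, {"slide": [0, 0, 9], "roll": 0, "gripper": 0.5}]}}

```text
clock: 39.18
position: [0.6016, 0.2016, 0.0357]
ee_rot: [0.014, -3.142, -0.0]
force: [-0.8, 0.6, 0.3]
width: 0.637
```

Request:
{"op": "jog_arm", "data": {"increments": [{"slide": [0, 0, 0.5], "roll": 0, "gripper": 0.5}, {"slide": [0, 0, 1], "roll": 0, "gripper": 0.5}, {"slide": [0, 0, 1.5], "roll": 0, "gripper": 0.5}, {"slide": [0, 0, 2], "roll": 0, "gripper": 0.5}, {"slide": [0, 0, 2.5], "roll": 0, "gripper": 0.5}, {"slide": [0, 0, 3], "roll": 0, "gripper": 0.5}, {"slide": [0, 0, 3.5], "roll": 0, "gripper": 0.5}, {"slide": [0, 0, 3.5], "roll": 0, "gripper": 0.5}, {"slide": [0, 0, 3.5], "roll": 0, "gripper": 0.5}, {"slide": [0, 0, 3.5], "roll": 0, "gripper": 0.5}]}}

```text
clock: 40.02
position: [0.6017, 0.2015, 0.0322]
ee_rot: [-0.014, 3.142, -0.0]
force: [0.5, 0.3, -2.1]
width: 0.633
```

```bash
python3 g.py
```

```text
t 40.02 p [0.6017 0.2015 0.0322] yawY deg 90.52 tilt [ 0. -0. -1.] F [ 0.5  0.3 -2.1] w 0.633 j [ 0.06  0.78 -0.73  1.69  0.63  0.92  0.65]
```

Request:
{"op": "jog_arm", "data": {"increments": [{"slide": [0, 0, 0.4], "roll": 0, "gripper": 0.5}, {"slide": [0, 0, 0.8], "roll": 0, "gripper": 0.5}, {"slide": [0, 0, 1.2], "roll": 0, "gripper": 0.5}, {"slide": [0, 0, 1.6], "roll": 0, "gripper": 0.5}, {"slide": [0, 0, 2], "roll": 0, "gripper": 0.5}, {"slide": [0, 0, 2.3], "roll": 0, "gripper": 0.5}, {"slide": [0, 0, 2.3], "roll": 0, "gripper": 0.5}, {"slide": [0, 0, 2.3], "roll": 0, "gripper": 0.5}, {"slide": [0, 0, 2.3], "roll": 0, "gripper": 0.5}, {"slide": [0, 0, 2.3], "roll": 0, "gripper": 0.5}]}}

```text
clock: 40.85
position: [0.6016, 0.2015, 0.0301]
ee_rot: [-0.014, 3.141, -0.0]
force: [-1.7, -1.7, 4.9]
width: 0.637
```

Contact. I release and rise.

Request:
{"op": "jog_arm", "data": {"increments": [{"slide": [0, 0, 0], "roll": 0, "gripper": 0.68}, {"slide": [0, 0, 0], "roll": 0, "gripper": 0.74}, {"slide": [0, 0, 0], "roll": 0, "gripper": 0.8}, {"slide": [0, 0, 0], "roll": 0, "gripper": 0.8}, {"slide": [0, 0, -1], "roll": 0, "gripper": 0.8}, {"slide": [0, 0, -6], "roll": 0, "gripper": 0.8}, {"slide": [0, 0, -18], "roll": 0, "gripper": 0.8}, {"slide": [0, 0, -36], "roll": 0, "gripper": 0.8}, {"slide": [0, 0, -60], "roll": 0, "gripper": 0.8}, {"slide": [0, 0, -90], "roll": 0, "gripper": 0.8}]}}

```text
clock: 41.68
position: [0.6009, 0.2012, 0.1206]
ee_rot: [0.015, -3.14, 0.001]
force: [0.9, 0.2, -0.7]
width: 0.798
```

Request:
{"op": "jog_arm", "data": {"increments": [{"slide": [0, 0, -20], "roll": 0, "gripper": 0.8}, {"slide": [10, 0, -45], "roll": 0, "gripper": 0.8}, {"slide": [30, 0, -70], "roll": 0, "gripper": 0.8}, {"slide": [60, 0, -90], "roll": 0, "gripper": 0.8}, {"slide": [90, 0, -100], "roll": 0, "gripper": 0.8}, {"slide": [120, 0, -100], "roll": 0, "gripper": 0.8}, {"slide": [145, 0, -100], "roll": 0, "gripper": 0.8}, {"slide": [160, 0, -100], "roll": 0, "gripper": 0.8}, {"slide": [165, 0, -100], "roll": 0, "gripper": 0.8}, {"slide": [165, 0, -100], "roll": 0, "gripper": 0.8}]}}

```text
clock: 42.52
position: [0.436, 0.2002, 0.221]
ee_rot: [-0.016, 3.14, -0.001]
force: [0.7, 0.2, 0.5]
width: 0.796
```

```bash
python3 - <<'E'
from cell import arm
from h import *
for n in("top","scene"):
    d=arm.get_image(n);cv2.imwrite(f"pics/{n}2.png",d["frame"]);np.savez(f"{n}2.npz",**d)
a=cv2.imread("pics/scene2.png")[130:320,110:350];cv2.imwrite("pics/fin_s.png",cv2.resize(a,None,fx=3,fy=3,interpolation=cv2.INTER_CUBIC))
E
python3 g.py
```

```text
t 42.62 p [0.4378 0.2    0.2205] yawY deg 90.48 tilt [ 0.001  0.    -1.   ] F [ 0.  -0.6 -0.1] w 0.801 j [ 0.22  0.36 -0.96  1.87  0.33  1.09  0.71]
```

View pics/top2.png

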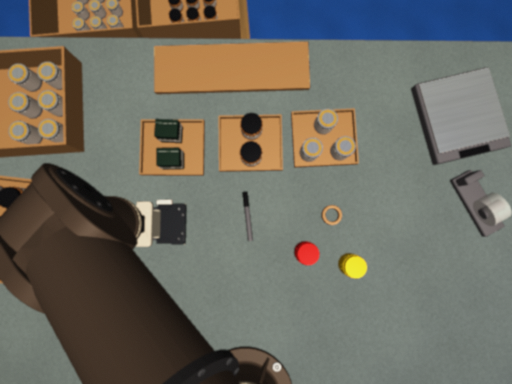

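View pics/fin_s.png

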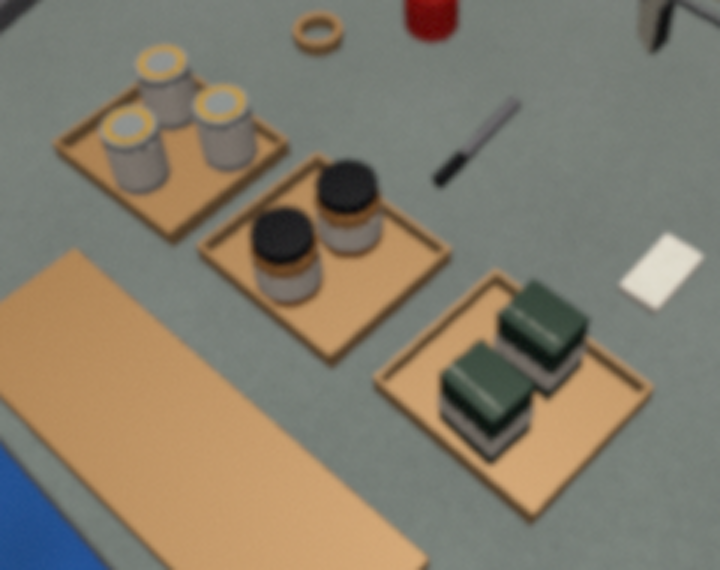

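Both views show all seven articles upright in the right trays. I make one numeric check of heights and positions.

```bash
python3 - <<'E'
from h import *
d=load("top2.npz");W=world(d)
m=((W[...,2]>0.062)&(W[...,2]<0.1)).astype(np.uint8); m[:, :140]=0; m[:100]=0;m[175:]=0;m[:,365:]=0
n,l,st,ce=cv2.connectedComponentsWithStats(m)
for i in range(1,n):
    if st[i,4]<60: continue
    P=W[l==i];print(ce[i].round(),"z",np.median(P[:,2]).round(4),"spread",P[:,2].std().round(4),"mid",((P.min(0)+P.max(0))/2)[:2].round(4))
E
```

```text
[327. 119.] z 0.0724 spread 0.0024 mid [ 0.7057 -0.1992]
[251. 123.] z 0.0778 spread 0.003 mid [ 0.6908 -0.0074]
[166. 128.] z 0.0758 spread 0.0029 mid [0.6758 0.2068]
[345. 146.] z 0.0726 spread 0.0025 mid [ 0.6361 -0.2432]
[312. 148.] z 0.0726 spread 0.0023 mid [ 0.6308 -0.1613]
[250. 152.] z 0.0778 spread 0.0033 mid [ 0.6181 -0.0072]
[168. 156.] z 0.0756 spread 0.0023 mid [0.6042 0.2003]
```

```bash
python3 -c "
from cell import arm
print(arm.sign_off())"
```

```text
the job is handed in; nothing more can be done
None
```

All four loose goods are in the trays that hold their own kind: the jar in the middle tray, both tins in the right tray, and the box in the left tray. I handed the job in at about 43 s.

- **Final check:** the last top and scene views show all seven articles upright. The top of each placed article is level with the one already in its tray, to within 0.2 mm: jars 77.8 mm, tins about 72.5 mm, boxes about 75.7 mm. They are clear of the walls and of each other, and the gripper is open and away.
- **One touch on the way:** on the first lowering of the jar, a finger pressed the standing jar with about 5 N. I backed off, turned the gripper a quarter turn and set the jar down cleanly.
- **Standing jar afterwards:** it stayed upright. The scene camera put its shift at about 1–2 mm, and the top view agrees within its precision. The standing tin and box measured within about 1 mm of where they began.
- **Camera disagreement:** the wrist and top cameras differed by up to 5 mm on the jar and box positions, more than the stated 2 mm. I aimed between the two readings, and both grasps closed at the expected width.

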